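# Stack the hub and plaster blank on the inclined work head and close the keeper

### The arm

A 6-joint arm with a two-finger parallel gripper is mounted at the origin on the work surface. World frame = base frame: x ahead of the robot, y to its left, z up, the work surface at z = 0. Lengths are in m, angles in degrees, forces in N, time in s.
With the tool pointing down it reaches from about 0.35 to 0.875 m from the base axis. Payload 4.2 kg.
Tool frame: the origin (TCP) lies between the finger pads; the fingertips stand 17 mm ahead of it and the grasp point (between the pads) lies 2 mm behind it; z points along the fingers, y is the direction in which the jaws open and shut (so a half turn about z gives the same grasp; the last joint's range is limited). The gripper opens to 87 mm and grips with 3 to 60 N. Pads are 19 mm wide; open, the fingers measure 117 mm over their backs; the gripper's body (75 mm by 190 mm) begins 51 mm behind the grasp point.
Start: joints at [-51.818, 22.042, 0.453, 0, -68.411, -14.817], TCP at [0.248, -0.574, 0.24] pointing down, gripper open.
Joint ranges: [-179.83, 179.83], [-69.29, 118.12], [-61.27, 80.66], [-181.25, 117.63], [-171.15, -9.14], [-177.46, 177.46]. Speed limits (degrees/s): [159.86, 159.86, 180, 180, 180, 180].

### API

Orientations are given as a 3x3 rotation matrix whose columns are the frame's x, y, z axes.
In Python, from station import r gives the robot as it stands.
- The arm moves only by the shell command python3 -m creep 'ROWS'. ROWS is JSON, a list of rows, each a list of 7 numbers: the opening, from 0 (shut) to 1 (fully open), then the shift along the tool's x, y, z scaled (see below), then the turn, a rotation vector about the tool's x, y, z scaled (see below). A call has 1 to 5 rows; each row is the pose to reach, as a shift and turn from the pose measured when the call began, along the tool's axes at that moment, turning the shorter way round; what a row does not reach only later rows make up. The controller multiplies each number of a shift by 300 mm and each number of a turn by 180 degrees. A row lasts 1/12 s, in which the tool goes at most 41.7 mm and 7.16 degrees, less where a joint would pass 70% of its speed; a pose out of reach is approached as far as the arm can. A call with a number of a shift or a turn outside -1 to 1 is refused whole. A call with a gripper value outside its range is refused whole. The fingers move at their own pace and stop on an object; the grip force is fixed at half the most. Time passes only in rows, so rows that repeat a pose let the fingers close. It gives the time, the measured TCP pose, the force and the opening at its end, in the units of the state.
- r.sense(): the state, without advancing time (a new reading comes with each control period).
- r.capture(name): name is "scene" or "top" or "wrist"; returns the picture (480x640x3 uint8, blue, green, red); there is no depth.
- r.camera_model(name): a dict with "mtx" (3x3 intrinsics, pixels), "R" (3x3) and "t" (3): a world point X has camera coordinates R X + t; the wrist camera has in their place "mount" (4x4, takes a point from camera to tool coordinates, whose origin is the TCP and whose axes are the flange's). Camera axes: x right, y down, z forward; pixel columns grow to the right and rows downward; lengths in m; the calibration is good to about 2 mm. The wrist camera is an equidistant fisheye: a pixel r from the principal point sees the ray r / f radians off the axis. A picture is of the moment at which its call begins: read the wrist's pose just before it. camera_model takes no time and is no camera call.
- r.finish_job(): hands the job in, once; it reports no verdict.
Trained networks look in the newest picture that a camera, given by its name, has taken for a name from the list of things; names that differ only in an ending like _2 or _b are one class to them, and where a whole thing is asked for, a point or a joint stands for the part that bears it (a point fixed in the world has none). Each returns a list of dicts, best first, with "score" (0 to 1); they miss things now and then, are a little off and sometimes report something else, mostly with a low value. They report only what shows in the picture. A call takes as long as a camera call. They do not tell look-alikes from the thing itself.
- r.recognise(camera, target): "rect" ([left, top, right, bottom] as shares, 0 to 1, of the picture: columns of its width, rows of its height, round what is visible of it).
- r.outline_of(camera, target): "pixels" (480x640 bool, what is visible of it) and "rect" ([left, top, right, bottom] as shares, 0 to 1, of the picture: columns of its width, rows of its height, round what is visible of it).
The state is a dict: "time_s": time; "joints": joint angles; "joint_velocities": joint speeds; "effort": joint torques, N m; "tcp_pos": TCP position; "ee_rot": TCP orientation; "wrist_force": force on the tool from outside, world axes, zero at the start; "moment": the same for the moment, N m; "gripper_width": opening from 0.0 (shut) to 1.0 (fully open).
Only numpy, scipy, OpenCV 4.12 (cv2) and the standard library are available. Lean on these libraries where they do the work, as an engineer would, in place of code of your own. Each camera call takes 0.05 s, during which the arm holds its last target.

### The job

Set up the inclined work head for a plaster blank: seat the aluminium flanged hub, flange down, on the head's tilted spigot, turning it until it drops over the two drive pins and lies fully home on the faceplate. Then gently set the plaster blank (the plaster disc with the boss) disc down on top of the hub, fully home on the hub's small spigot, and last slide the keeper all the way in over the blank's rim. Let go of everything, and leave the other things on the bench where they are.

Things in the scene. Friction and masses are not known exactly. Their poses are not given: they have to be found in the camera images.
- hub: Aluminium flanged hub, about 0.4 kg, the stack's lower part; starts upright on the table, flange down. Origin: centre of the flange's underside; z: its axis, up through the boss. Flange 100 mm diameter, 0 to 14 mm above the origin; round boss to grip 52 mm diameter, 14 to 44 mm; small top spigot 32 mm diameter, 44 to 56 mm, its last 3 mm chamfered.
- hub_bore (a point): Floor of the hub's bore, on its axis, 22 mm above the hub's origin, axes as the hub. The bore is 38.5 mm wide, 22 mm deep, open below. The flange's underside also has six radial slots, 12 mm wide, 8 mm deep, open at the rim, every 60 degrees starting from the hub's x axis.
- hub_top (a point): Centre of the hub boss's top face (44 mm above the hub's origin, axes as the hub), where the blank's underside has to rest, around the small spigot.
- blank: Plaster blank: white plaster disc with a round boss on its middle, about 0.3 kg; starts on the table, boss up. Origin: centre of the disc's underside; z: its axis, up. Disc 120 mm diameter, 0 to 18 mm above the origin; boss to grip 46 mm diameter, 18 to 52 mm. Underneath a round recess, 34.5 mm wide, 14 mm deep, for the hub's top spigot. Fragile: over 60 N on hub or table breaks it.
- head: Grey inclined work head, fixed to the table. Origin: on the table under the middle of its faceplate; z up. Base 190 x 150 mm, 18 mm high. Steel faceplate, 110 mm diameter, its centre 110 mm above the table; its axis leans 30 degrees from vertical towards the head's own -x (towards the robot).
- seat (a point): Centre of the faceplate's face. z: the spigot's axis, out of the face, 30 degrees from vertical; y: level, along the keeper's track; x: up the slope. The hub's origin belongs here. Two opposite drive pins, 8 mm diameter, 6 mm high, stand on the face 38 mm from the axis; their direction varies and is not reported. They sit on a stiff ring (2 N m to turn).
- spigot_tip (a point): Top of the fixed centring spigot, 20 mm above seat on its axis, same axes. Spigot 36 mm diameter, the last 4 mm chamfered to 30 mm. Until the hub is turned so that two of its slots fall over the pins (at most 60 degrees), it rests on the pins, 6 mm short of home.
- keeper (a joint): Keeper, a steel finger on a carriage, on a track on seat's -y side, 70 to 168 mm from the axis, up to 100 mm above the face. Value in m: 0 drawn back, grows towards the axis; 0.045 fully in, at its stop, finger 10 mm over the blank's rim. Slides with about 2 N. The finger passes 2.5 mm above the rim of a blank that is home; a stack not home blocks it.
- keeper_tab (a point): Centre of the keeper's black upright tab, by which it is slid; axes as seat. The tab is 14 mm thick along y (the sliding direction), 30 mm wide along x, and reaches from 13.5 mm below to 14 mm above this point along z. Drawn back, it is 136 mm from the spigot's axis and 86 mm above the face.
- medal_a: Bystander, to be left where it is: plain round plaster medallion, 110 mm diameter, 18 mm thick, no boss, lying flat. Origin: centre of the underside.
- medal_b: Bystander, to be left where it is: plain round plaster medallion, 92 mm diameter, 16 mm thick, no boss, lying flat. Origin: centre of the underside.
- loupe: Bystander, to be left where it is: black standing loupe, 48 mm diameter, 45 mm high. Origin: centre of the underside.
- tool_pot: Bystander, to be left where it is: white pot 76 mm diameter, 95 mm high, with modelling tools standing in it up to 180 mm. Origin: centre of the underside.
- spatula: Bystander, to be left where it is: spatula, 190 mm long, lying along its own x. Origin: its underside.
- brush: Bystander, to be left where it is: brush, 170 mm long, lying along its own x. Origin: its underside.
- jar: Bystander, to be left where it is: glass jar with a steel cap, 66 mm diameter, 80 mm high. Origin: centre of the underside.
Mind the look-alikes: they are no part of the job. Leave any orange or red look-alike of the blank alone. Leave any orange or pink look-alike of the hub alone.

How it is judged (in metres and radians):
On the way, in this order (a step that is already met when the one before it is completed fails the run):
1. the hub is fully home on the faceplate, over the pins (distance between hub and seat below 0.0035 m and angle between the z axis of hub and the z axis of seat, either way round below 0.04 rad), for 0.2 s.
2. with the hub home, the plaster blank is fully home on the hub (all of step 1 and distance between blank and hub_top below 0.0035 m and angle between the z axis of blank and the z axis of hub_top, either way round below 0.04 rad), for 0.2 s.
3. the keeper is slid in over the seated blank (all of step 2 and value of joint keeper above 0.041 m), for 0.1 s.
At the end, for the whole second after the job is handed in: The hub's underside lies on the faceplate (origin within 3.5 mm of seat, axes within 0.04 rad), the blank's underside lies on the hub's boss (origin within 3.5 mm of hub_top, axes within 0.04 rad), the keeper joint is above 0.041 m, and hub and blank are at rest (all of step 3 and linear speed of each of hub, blank below 0.02 m/s); the robot touches nothing.
It fails at once if a bystander is moved by more than 25 mm (distance of any of medal_a, medal_b, loupe, tool_pot, spatula, brush, jar from where it was at the start of the episode above 0.025 m).
It fails at once if the plaster blank is knocked or pressed hard (over 60 N) on the hub or the table (contact force between blank and hub above 60 N or contact force between blank and table above 60 N).
It also fails if it takes over 72 s, if anything falls off the work surface, if the arm or the gripper's body presses on something with over 40 N, if the wrist force passes 120 N, or if a joint passes its speed limit or range.

## Working session

There is one attempt and no reset: what is moved stays moved. The work goes in short steps, Python scripts to look and compute and a shell command to move; the robot and the scene stay as the last step left them, time stands still between calls to the robot, and variables do not carry over. Pictures are saved under pics/ and viewed, and the job is handed in when it is done.

```bash
ls; mkdir -p pics; python3 - <<'E'
from station import r
import cv2
s=r.sense();print(s)
for n in ("scene","top","wrist"):
    cv2.imwrite(f"pics/{n}0.png",r.capture(n)); print(n,r.camera_model(n))
E
```

```text
pics
{'time_s': 0.0, 'joints': array([-5.18178125e+01,  2.20904236e+01,  3.78113516e-01, -2.83799959e-02,
       -6.84121011e+01, -1.48156996e+01]), 'joint_velocities': array([ 0.07443382,  0.08209044, -0.00903979, -0.02719446, -0.11975573,
        0.03923866]), 'effort': array([-7.60881339e-04, -3.90659988e+01,  1.87408125e+01,  4.22001198e+00,
        1.10484267e-02, -2.23793527e-04]), 'tcp_pos': array([ 0.24765409, -0.57320534,  0.23845333]), 'ee_rot': array([[-9.18059168e-01, -3.96442182e-01, -9.80207500e-04],
       [-3.96443378e-01,  9.18057015e-01,  1.99149508e-03],
       [ 1.10373718e-04,  2.21690709e-03, -9.99997537e-01]]), 'wrist_force': array([-0.20077283,  0.43426558, -0.05660721]), 'moment': array([ 0.03374614, -0.04915265, -0.01897346]), 'gripper_width': 0.9984326980478878}
scene {'mtx': array([[490.04076165,   0.        , 321.13289237],
       [  0.        , 490.04076165, 240.23025053],
       [  0.        ,   0.        ,   1.        ]]), 'R': array([[-0.85774916,  0.51395865, -0.01062447],
       [ 0.36582261,  0.59574296, -0.71502737],
       [-0.36116505, -0.617200
[... 260 characters left out ...]
5651, -0.99959455, -0.00540052],
       [-0.99419639, -0.02724326, -0.10407375],
       [ 0.10388443,  0.00827871, -0.99455492]]), 't': array([0.01503489, 0.50703263, 1.48606768])}
wrist {'mtx': array([[371.64829954,   0.        , 312.06739005],
       [  0.        , 371.64829954, 237.9108703 ],
       [  0.        ,   0.        ,   1.        ]]), 'mount': array([[-5.79064628e-05, -9.66611119e-01, -2.56247814e-01,
         7.04598881e-02],
       [ 9.99999344e-01,  2.37183461e-04, -1.12067530e-03,
        -2.69923679e-04],
       [ 1.14403495e-03, -2.56247710e-01,  9.66610471e-01,
        -1.45230640e-01],
       [ 0.00000000e+00,  0.00000000e+00,  0.00000000e+00,
         1.00000000e+00]])}
```

View pics/scene0.png

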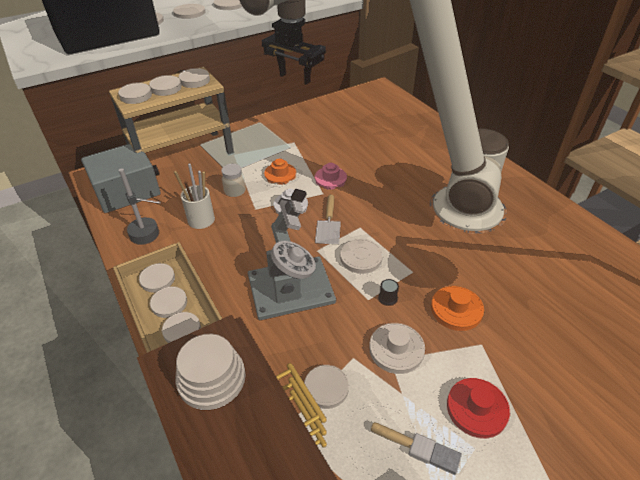

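View pics/top0.png

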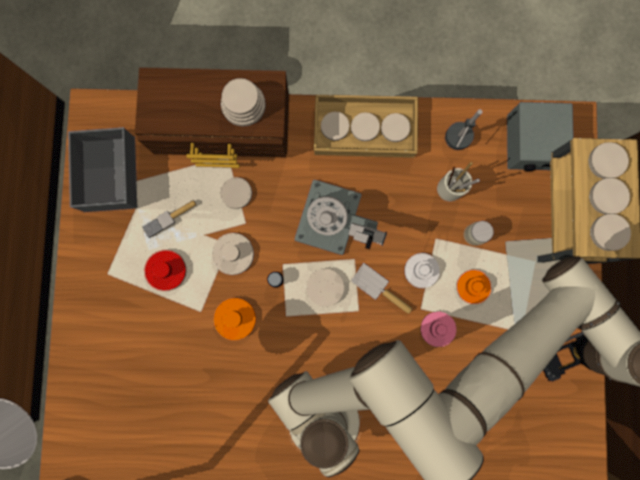

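View pics/wrist0.png

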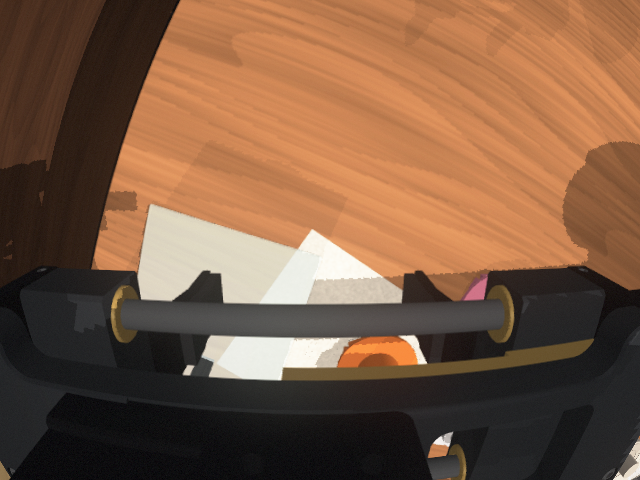

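```bash
cat > h.py <<'E'
import numpy as np,cv2
from station import r
def ray(cam,px):
    m=r.camera_model(cam);
    d=m["R"].T@np.linalg.solve(m["mtx"],[px[0],px[1],1.]); o=-m["R"].T@m["t"]; return o,d/np.linalg.norm(d)
def onz(cam,px,z):
    o,d=ray(cam,px); return o+d*(z-o[2])/d[2]
def proj(cam,X):
    m=r.camera_model(cam); X=np.atleast_2d(X); c=X@m["R"].T+m["t"]; p=c@m["mtx"].T; return p[:,:2]/p[:,2:]
def wproj(X,s=None):
    s=s or r.sense(); m=r.camera_model("wrist"); M=m["mount"]
    X=np.atleast_2d(X); T=(X-s["tcp_pos"])@s["ee_rot"]; c=(T-M[:3,3])@M[:3,:3]
    rr=np.hypot(c[:,0],c[:,1]); th=np.arctan2(rr,c[:,2]); f=m["mtx"][0,0]
    return np.stack([m["mtx"][0,2]+f*th*c[:,0]/rr,m["mtx"][1,2]+f*th*c[:,1]/rr],1)
def wray(px,s=None):
    s=s or r.sense(); m=r.camera_model("wrist"); M=m["mount"]; f=m["mtx"][0,0]
    u=np.array([px[0]-m["mtx"][0,2],px[1]-m["mtx"][1,2]]); n=np.linalg.norm(u); th=n/f
    c=np.array([*(u/n*np.sin(th)),np.cos(th)]); d=s["ee_rot"]@(M[:3,:3]@c); o=s["tcp_pos"]+s["ee_rot"]@M[:3,3]; return o,d
def wonz(px,z,s=None):
    o,d=wray(px,s); return o+d*(z-o[2])/d[2]
E
python3 - <<'E'
from h import *
for cam,names in (("top",["hub","blank","head","keeper"]),("scene",["hub","blank","head","keeper","keeper_tab"])):
    img=r.capture(cam)
    for n in names:
        for q in r.outline_of(cam,n):
            m=q["pixels"]; ys,xs=np.nonzero(m); R=np.array(q["rect"])*[640,480,640,480]
            print(cam,n,round(q["score"],2),R.round(1),"cent",xs.mean().round(1),ys.mean().round(1),len(xs),"bgr",img[m].mean(0).round())
t=cv2.imread("pics/top0.png"); s=cv2.imread("pics/scene0.png")
a=cv2.resize(t[170:300,290:450],None,fx=5,fy=5,interpolation=cv2.INTER_CUBIC); cv2.imwrite("pics/tc.png",a[:600])
b=cv2.resize(s[180:330,230:360],None,fx=4,fy=4,interpolation=cv2.INTER_CUBIC); cv2.imwrite("pics/sc.png",b)
c=cv2.resize(t[220:345,120:270],None,fx=4,fy=4,interpolation=cv2.INTER_CUBIC); cv2.imwrite("pics/bc.png",c)
E
```

```text
top hub 0.92 [403.4 255.4 435.  288.9] cent 421.0 270.1 933 bgr [168. 177. 188.]
top hub 0.76 [420.4 310.1 455.  346.6] cent 437.7 328.1 998 bgr [ 95.  82. 155.]
top hub 0.43 [307.2 269.  340.9 307.7] cent 324.2 286.7 1142 bgr [151. 174. 191.]
top blank 0.81 [211.  233.6 253.2 274.9] cent 232.0 253.1 1332 bgr [140. 162. 178.]
top blank 0.68 [212.5 295.  258.1 339.8] cent 234.2 317.8 1382 bgr [  1.  95. 197.]
top blank 0.56 [145.7 248.3 187.  291.4] cent 164.6 269.8 1350 bgr [ 18.  24. 166.]
top head 0.58 [292.2 181.8 387.3 254.5] cent 334.2 219.2 4021 bgr [101. 110. 112.]
top keeper 0.51 [350.5 230.5 376.5 249.4] cent 363.9 237.1 258 bgr [ 89.  97. 105.]
scene hub 0.86 [317.6 161.3 348.  189.1] cent 330.9 176.9 600 bgr [ 94.  84. 142.]
scene hub 0.83 [263.3 157.3 296.3 186.8] cent 279.9 172.4 614 bgr [ 53. 100. 181.]
scene hub 0.55 [274.  192.3 306.9 208.5] cent 291.5 199.6 130 bgr [171. 175. 183.]
scene blank 0.96 [444.8 378.8 510.5 438.5] cent 478.1 407.7 2896 bgr [ 54.  59. 164.]
scene blank 0.72 [429.7 284.1 480.7 329.7] cent 457.2 308.2 1863 bgr [ 45.  98. 188.]
scene blank 0.57 [368.  322.8 425.4 377.4] cent 397.1 348.2 2216 bgr [146. 160. 175.]
scene head 0.83 [247.4 190.  331.8 320.1] cent 289.5 270.0 5659 bgr [102. 107. 109.]
scene keeper 0.59 [284.2 186.4 307.5 214.5] cent 295.8 202.6 409 bgr [82. 86. 93.]
scene keeper_tab 0.57 [285.8 189.3 306.4 216.4] cent 295.3 203.1 405 bgr [80. 84. 92.]
scene keeper_tab 0.27 [377.  277.2 397.7 306.6] cent 388.7 292.3 441 bgr [73. 79. 84.]
```

View pics/tc.png

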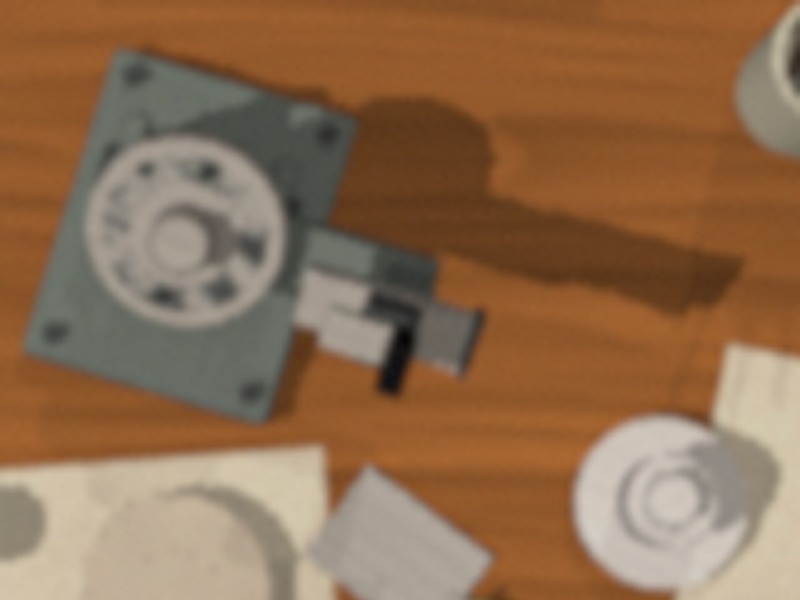

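View pics/sc.png

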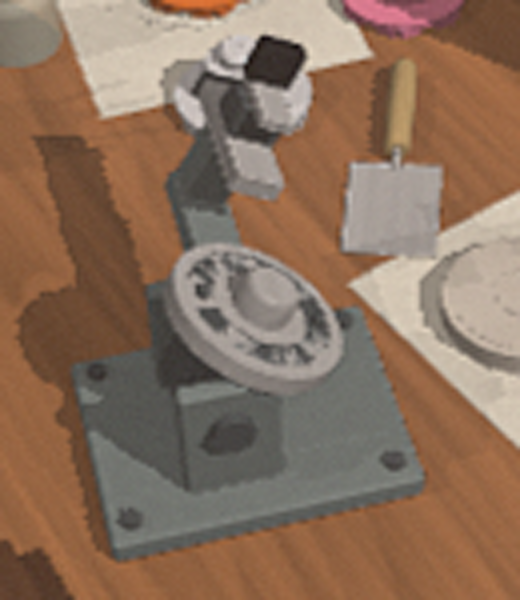

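View pics/bc.png

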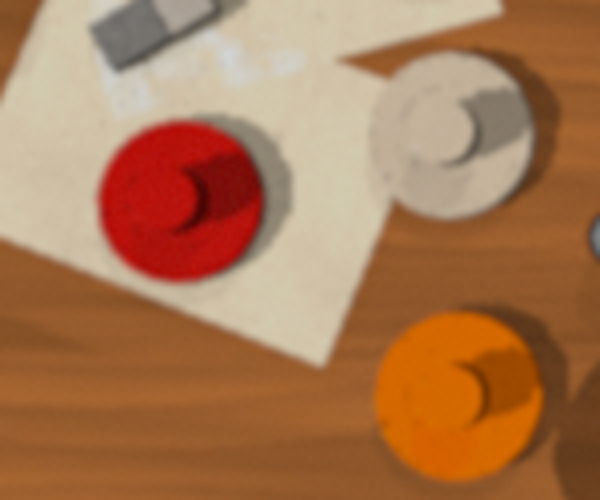

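```bash
python3 - <<'E'
from h import *
tc=np.array([(118,50),(357,120),(268,420),(25,350)])/5.+[290,170]
scn=np.array([(72,368),(360,310),(425,480),(118,550)])/4.+[230,180]
A=np.array([onz("top",p,.018) for p in tc]);B=np.array([onz("scene",p,.018) for p in scn])
for P in(A,B):
    print(P.round(4),"c",P.mean(0).round(4)); 
    for i in range(4):
        d=P[(i+1)%4]-P[i]; print(np.hypot(*d[:2]).round(4),np.degrees(np.arctan2(d[1],d[0])).round(1))
# faceplate ellipse: triangulate centers
E
```

```text
[[ 0.6931  0.0467  0.018 ]
 [ 0.655  -0.0948  0.018 ]
 [ 0.477  -0.0466  0.018 ]
 [ 0.5139  0.0957  0.018 ]] c [5.847e-01 2.000e-04 1.800e-02]
0.1465 -105.1
0.1845 164.9
0.147 75.4
0.1857 -15.3
[[ 0.6582 -0.0878  0.018 ]
 [ 0.4784 -0.0365  0.018 ]
 [ 0.5169  0.1033  0.018 ]
 [ 0.695   0.0545  0.018 ]] c [0.5871 0.0084 0.018 ]
0.187 164.1
0.145 74.6
0.1847 -15.3
0.147 -104.5
```

```bash
python3 - <<'E'
from h import *
from scipy.optimize import least_squares
t=np.linspace(0,2*np.pi,90,endpoint=False)
def best(cam,target,col):
    img=r.capture(cam); out=None
    for q in r.outline_of(cam,target):
        c=img[q["pixels"]].mean(0)
        if c[0]>col and q["score"]>.3: out=q; break
    return out
def bodypts(prof,x,y):
    P=[]
    for rad,z in prof: P.append(np.stack([x+rad*np.cos(t),y+rad*np.sin(t),0*t+z],1))
    return np.vstack(P)
def sil(cam,P):
    h=cv2.convexHull(proj(cam,P).astype(np.float32)); return h
prof={"blank":[(.06,0),(.06,.018),(.023,.052)],"hub":[(.05,0),(.05,.014),(.026,.044),(.016,.056)]}
for cam in("top","scene"):
  for n in("blank","hub"):
    if cam=="scene" and n=="hub": continue
    q=best(cam,n,130); m=q["pixels"].astype(np.uint8)
    ys,xs=np.nonzero(m); g=onz(cam,(xs.mean(),ys.mean()),.015)[:2]
    # match rendered hull centroid
    def f(p):
        h=sil(cam,bodypts(prof[n],*p)); M=cv2.moments(h); x,y,w,hh=0,0,0,0
        return [M["m10"]/M["m00"]-xs.mean(),M["m01"]/M["m00"]-ys.mean()]
    s=least_squares(f,g,diff_step=1e-3); h=sil(cam,bodypts(prof[n],*s.x))
    print(cam,n,s.x.round(4),"area",len(xs),cv2.contourArea(h))
E
```

```text
top blank [0.471  0.2781] area 1308 1367.1415294375038
top hub [ 0.4382 -0.2742] area 932 961.0380925904028
scene blank [0.4699 0.2785] area 2211 2263.746879119426
```

```bash
cat >> h.py <<'E'
def headframe(x,y,yaw):
    c,s=np.cos(np.radians(yaw)),np.sin(np.radians(yaw)); ex=np.array([c,s,0]);ey=np.array([-s,c,0]);ez=np.array([0,0,1.])
    a,b=np.sin(np.pi/6),np.cos(np.pi/6)
    sz=-a*ex+b*ez; sx=b*ex+a*ez; return np.array([x,y,.11]),np.stack([sx,ey,sz],1)
def spts(pars,L):  # local seat pts -> world
    o,R=headframe(*pars); return o+np.atleast_2d(L)@R.T
def circ(rad,z,n=72):
    t=np.linspace(0,2*np.pi,n,endpoint=False); return np.stack([rad*np.cos(t),rad*np.sin(t),0*t+z],1)
E
python3 - <<'E'
from h import *
from scipy.optimize import least_squares
# edge alignment: gradient magnitude sampling along projected circle
G={}
for cam in("top","scene"):
    g=cv2.cvtColor(cv2.imread(f"pics/{cam}0.png"),cv2.COLOR_BGR2GRAY).astype(np.float32)
    G[cam]=g
def samp(g,p): return cv2.remap(g,p[:,0].astype(np.float32)[None],p[:,1].astype(np.float32)[None],cv2.INTER_LINEAR)[0]
def contrast(cam,pars):
    s=0
    a=proj(cam,spts(pars,circ(.053,0))); b=proj(cam,spts(pars,circ(.059,0)))
    d=samp(G[cam],a)-samp(G[cam],b)
    a=proj(cam,spts(pars,circ(.0135,.02))); b=proj(cam,spts(pars,circ(.0185,.018)))
    return np.clip(d,-20,60).mean()
for cams in(("top",),("scene",),("top","scene")):
  best=max(((sum(contrast(c,(x,y,w)) for c in cams),x,y,w) for x in np.arange(.55,.62,.002) for y in np.arange(-.03,.04,.002) for w in (-18,-15,-12)))
  print(cams,best)
p=best[1:]
for cam,(x0,y0,x1,y1),f in (("top",(280,170,400,260),6),("scene",(230,180,360,330),4)):
    im=cv2.resize(cv2.imread(f"pics/{cam}0.png")[y0:y1,x0:x1],None,fx=f,fy=f,interpolation=cv2.INTER_CUBIC)
    def dr(P,col):
        q=((P-[x0,y0]+.5)*f-.5).astype(int); cv2.polylines(im,[q.reshape(-1,1,2)],True,col,1)
    dr(proj(cam,spts(p,circ(.055,0))),(0,255,0)); dr(proj(cam,spts(p,circ(.015,.02))),(0,0,255)); 
    o,R=headframe(*p); c,s=np.cos(np.radians(p[2])),np.sin(np.radians(p[2]))
    rect=np.array([[o[0]+c*a-s*b,o[1]+s*a+c*b,.018] for a,b in((.095,.075),(-.095,.075),(-.095,-.075),(.095,-.075))])
    dr(proj(cam,rect),(255,0,255))
    tb=np.array([[a,-.136,.086+b] for a,b in((.015,.014),(-.015,.014),(-.015,-.0135),(.015,-.0135))]); dr(proj(cam,spts(p,tb)),(0,255,255))
    cv2.imwrite(f"pics/ov_{cam}.png",im)
E
```

```text
Traceback (most recent call last):
  File "h.py", line 9, in proj
    m=r.camera_model(cam); X=np.atleast_2d(X); c=X@m["R"].T+m["t"]; p=c@m["mtx"].T; return p[:,:2]/p[:,2:]
ValueError: time passes only in moves, steps and waits
```

```bash
python3 - <<'E'
s=open('h.py').read()
s=s.replace('r.camera_model(','cm(').replace('def ray','import functools\n@functools.lru_cache(None)\ndef cm(n): return r.camera_model(n)\ndef ray',1)
open('h.py','w').write(s)
E
cat > fit.py <<'E'
from h import *
G={}
for cam in("top","scene"):
    G[cam]=cv2.cvtColor(cv2.imread(f"pics/{cam}0.png"),cv2.COLOR_BGR2GRAY).astype(np.float32)
def samp(g,p): return cv2.remap(g,p[:,0].astype(np.float32)[None],p[:,1].astype(np.float32)[None],cv2.INTER_LINEAR)[0]
def contrast(cam,pars):
    a=proj(cam,spts(pars,circ(.053,0))); b=proj(cam,spts(pars,circ(.059,0)))
    return np.clip(samp(G[cam],a)-samp(G[cam],b),-20,60).mean()
for cams in(("top",),("scene",),("top","scene")):
  best=max(((sum(contrast(c,(x,y,w)) for c in cams),x,y,w) for x in np.arange(.55,.62,.002) for y in np.arange(-.03,.04,.002) for w in (-18,-15,-12)))
  print(cams,np.round(best,4))
p=best[1:]
for cam,(x0,y0,x1,y1),f in (("top",(280,170,400,260),6),("scene",(230,180,360,330),4)):
    im=cv2.resize(cv2.imread(f"pics/{cam}0.png")[y0:y1,x0:x1],None,fx=f,fy=f,interpolation=cv2.INTER_CUBIC)
    def dr(P,col):
        q=((P-[x0,y0]+.5)*f-.5).astype(int); cv2.polylines(im,[q.reshape(-1,1,2)],True,col,1)
    dr(proj(cam,spts(p,circ(.055,0))),(0,255,0)); dr(proj(cam,spts(p,circ(.015,.02))),(0,0,255)); 
    o,R=headframe(*p); c,s=np.cos(np.radians(p[2])),np.sin(np.radians(p[2]))
    rect=np.array([[o[0]+c*a-s*b,o[1]+s*a+c*b,.018] for a,b in((.095,.075),(-.095,.075),(-.095,-.075),(.095,-.075))])
    dr(proj(cam,rect),(255,0,255))
    tb=np.array([[a,-.136,.086+b] for a,b in((.015,.014),(-.015,.014),(-.015,-.0135),(.015,-.0135))]); dr(proj(cam,spts(p,tb)),(0,255,255))
    cv2.imwrite(f"pics/ov_{cam}.png",im)
E
python3 fit.py
```

```text
('top',) [ 4.54441e+01  5.72000e-01  6.00000e-03 -1.50000e+01]
('scene',) [ 4.47066e+01  5.72000e-01  6.00000e-03 -1.50000e+01]
('top', 'scene') [ 9.01507e+01  5.72000e-01  6.00000e-03 -1.50000e+01]
```

View pics/ov_top.png

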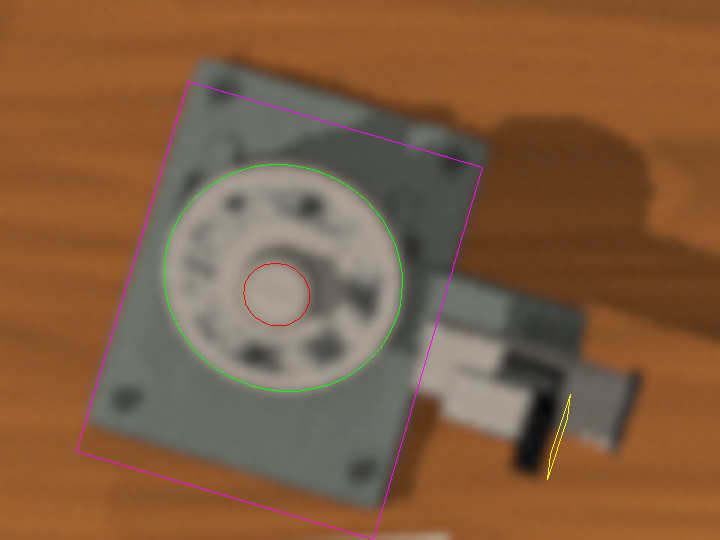

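View pics/ov_scene.png

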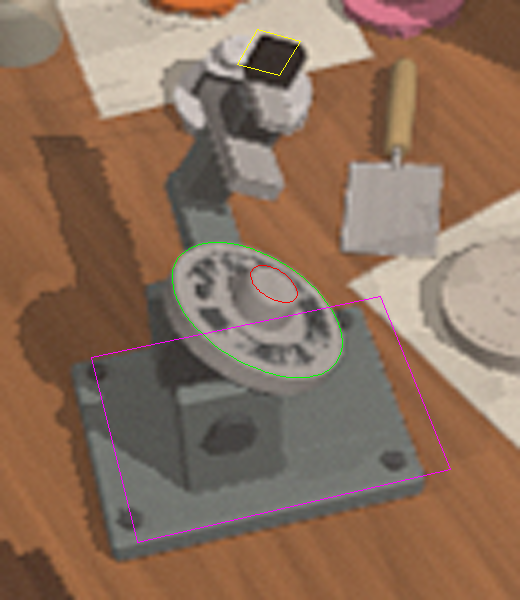

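```bash
cat >> h.py <<'E'
from scipy.spatial.transform import Rotation as Ro
P0=(.572,.006,-15.)
def row(pos,R,g=1.0,nd=4):
    s=r.sense(); d=s["ee_rot"].T@(np.array(pos)-s["tcp_pos"]); w=Ro.from_matrix(s["ee_rot"].T@R).as_rotvec(degrees=True)
    n=max(np.linalg.norm(d)/.0417,np.linalg.norm(w)/7.16)
    print("t",round(s["time_s"],2),"row",[g]+(d/.3).round(nd).tolist()+(w/180).round(nd).tolist(),"nrows %.1f"%n,"mm",(d*1000).round(1),"deg",w.round(1),"F",s["wrist_force"].round(1),"gw",round(s["gripper_width"],3))
def seatR(p=P0,turn=0):
    o,R=headframe(*p); B=np.stack([-R[:,1],-R[:,0],-R[:,2]],1); return B@Ro.from_rotvec([0,0,turn],degrees=True).as_matrix()
def seatP(L,p=P0): return spts(p,L)[0]
def downR(ang): # x_t heading in deg, pointing down
    a=np.radians(ang); x=np.array([np.cos(a),np.sin(a),0]); z=np.array([0,0,-1.]); return np.stack([x,np.cross(z,x),z],1)
E
python3 - <<'E'
from h import *
R0=r.sense()["ee_rot"]
row((.42,-.25,.33),downR(-130)); print(seatP([0,.035,.17])); row(seatP([0,.035,.17]),seatR())
E
```

```text
t 1.0 row [1.0, -0.9547, 0.7631, -0.3015, -0.0, 0.0, -0.148] nrows 9.1 mm [-286.4  228.9  -90.4] deg [ -0.    0.  -26.6] F [ 0.4  0.  -1. ] gw 1.0
[0.49895497 0.06180702 0.25722432]
t 1.0 row [1.0, -1.6085, 1.6128, -0.0589, 0.1551, -0.0751, -0.2801] nrows 16.4 mm [-482.5  483.9  -17.7] deg [ 27.9 -13.5 -50.4] F [ 0.4  0.  -1. ] gw 1.0
```

```bash
python3 -m creep '[[1,-0.9547,0.7631,-0.3015,0,0,-0.148],[1,-0.9547,0.7631,-0.3015,0,0,-0.148],[1,-0.9547,0.7631,-0.3015,0,0,-0.148],[1,-0.9547,0.7631,-0.3015,0,0,-0.148],[1,-0.9547,0.7631,-0.3015,0,0,-0.148]]'; python3 - <<'E'
from h import *
row((.46,-.12,.33),seatR());row(seatP([0,.035,.17]),seatR())
E
```

```text
time_s: 1.42
tcp_pos: [0.3433, -0.3935, 0.29]
ee_rot: [[-0.641, -0.768, 0.0], [-0.768, 0.641, -0.0], [0.0, -0.0, -1.0]]
wrist_force: [1.1, -0.4, 0.3]
gripper_width: 0.998
t 1.42 row [1.0, -0.9494, 0.2854, -0.1334, 0.1639, -0.0362, -0.1348] nrows 7.2 mm [-284.8   85.6  -40. ] deg [ 29.5  -6.5 -24.3] F [ 1.1 -0.4  0.3] gw 0.998
t 1.42 row [1.0, -1.4978, 0.5741, 0.1091, 0.1639, -0.0362, -0.1348] nrows 11.6 mm [-449.4  172.2   32.7] deg [ 29.5  -6.5 -24.3] F [ 1.1 -0.4  0.3] gw 0.998
```

```bash
python3 -m creep '[[1,-0.9494,0.2854,-0.1334,0.1639,-0.0362,-0.1348],[1,-0.9494,0.2854,-0.1334,0.1639,-0.0362,-0.1348],[1,-0.9494,0.2854,-0.1334,0.1639,-0.0362,-0.1348],[1,-0.9494,0.2854,-0.1334,0.1639,-0.0362,-0.1348],[1,-0.9494,0.2854,-0.1334,0.1639,-0.0362,-0.1348]]'; python3 - <<'E'
from h import *
row(seatP([0,.035,.17]),seatR())
E
```

```text
time_s: 1.83
tcp_pos: [0.4246, -0.2033, 0.3194]
ee_rot: [[-0.287, -0.843, 0.454], [-0.958, 0.258, -0.127], [-0.01, -0.472, -0.882]]
wrist_force: [1.7, -0.8, -0.3]
gripper_width: 1.001
t 1.83 row [1.0, -0.9155, 0.1165, 0.1831, 0.0103, -0.0018, -0.0098] nrows 6.8 mm [-274.6   35.    54.9] deg [ 1.9 -0.3 -1.8] F [ 1.7 -0.8 -0.3] gw 1.001
```

```bash
python3 -m creep '[[1,-0.9155,0.1165,0.08,0.0103,-0.0018,-0.0098],[1,-0.9155,0.1165,0.08,0.0103,-0.0018,-0.0098],[1,-0.9155,0.1165,0.08,0.0103,-0.0018,-0.0098],[1,-0.9155,0.1165,0.08,0.0103,-0.0018,-0.0098],[1,-0.9155,0.1165,0.1831,0.0103,-0.0018,-0.0098]]'; python3 - <<'E'
from h import *
row(seatP([0,.035,.17]),seatR())
E
```

```text
time_s: 2.25
tcp_pos: [0.4733, -0.0064, 0.2865]
ee_rot: [[-0.256, -0.834, 0.489], [-0.967, 0.223, -0.126], [-0.004, -0.505, -0.863]]
wrist_force: [0.6, -0.5, 0.3]
gripper_width: 1.002
t 2.25 row [1.0, -0.2413, 0.0286, 0.0975, -0.0017, 0.0015, 0.0001] nrows 1.9 mm [-72.4   8.6  29.3] deg [-0.3  0.3  0. ] F [ 0.6 -0.5  0.3] gw 1.002
```

```bash
python3 -m creep '[[1,-0.2413,0.0286,0.0975,0,0,0],[1,-0.2413,0.0286,0.0975,0,0,0],[1,-0.2413,0.0286,0.0975,0,0,0],[1,-0.2413,0.0286,0.0975,0,0,0]]'; cat > wl.py <<'E'
import sys
from h import *
s=r.sense(); im=r.capture("wrist"); n=sys.argv[1]; cv2.imwrite(f"pics/{n}.png",im); np.savez(f"pics/{n}.npz",p=s["tcp_pos"],R=s["ee_rot"]); row(seatP([0,.035,.17]),seatR())
E
python3 wl.py w1
```

```text
time_s: 2.58
tcp_pos: [0.499, 0.063, 0.2561]
ee_rot: [[-0.254, -0.836, 0.487], [-0.967, 0.22, -0.127], [-0.001, -0.503, -0.864]]
wrist_force: [0.4, -0.8, 0.5]
gripper_width: 1.002
t 2.63 row [1.0, 0.0005, -0.0015, -0.001, -0.0014, 0.0013, 0.0005] nrows 0.0 mm [ 0.2 -0.5 -0.3] deg [-0.3  0.2  0.1] F [-0.5  0.1  0.5] gw 0.998
```

View pics/w1.png

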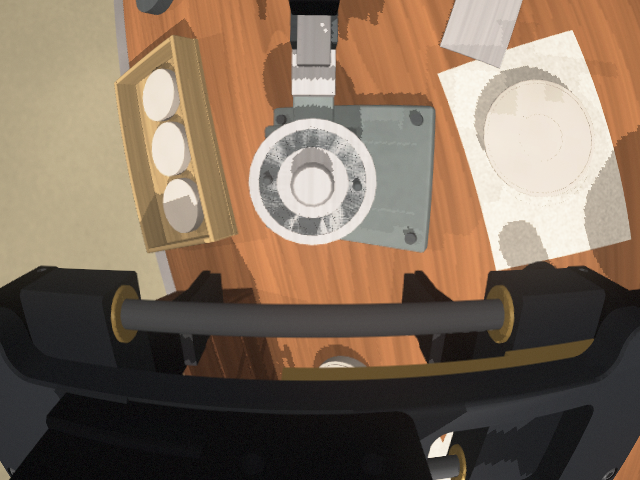

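```bash
cat > ovw.py <<'E'
import sys
from h import *
n=sys.argv[1]; x0,y0,x1,y1,f=map(int,sys.argv[2:7]); p=tuple(map(float,sys.argv[7:10])) if len(sys.argv)>7 else P0
z=np.load(f"pics/{n}.npz"); s={"tcp_pos":z["p"],"ee_rot":z["R"]}
src=cv2.imread(f"pics/{n}.png"); g=cv2.cvtColor(src,cv2.COLOR_BGR2GRAY).astype(np.float32)
samp=lambda q:cv2.remap(g,q[:,0].astype(np.float32)[None],q[:,1].astype(np.float32)[None],cv2.INTER_LINEAR)[0]
W=lambda p,L:wproj(spts(p,L),s)
best=max((np.clip(samp(W((x,y,p[2]),circ(.053,0)))-samp(W((x,y,p[2]),circ(.058,0))),-20,60).mean(),x,y) for x in np.arange(p[0]-.012,p[0]+.012,.001) for y in np.arange(p[1]-.012,p[1]+.012,.001))
print("fit",np.round(best,4))
im=cv2.resize(src[y0:y1,x0:x1],None,fx=f,fy=f,interpolation=cv2.INTER_CUBIC); raw=im.copy()
def dr(P,col): cv2.polylines(im,[((P-[x0,y0]+.5)*f-.5).astype(int).reshape(-1,1,2)],True,col,1)
for q,c in((p,(0,255,0)),((best[1],best[2],p[2]),(0,0,255))):
    for rad,h in((.055,0),(.015,.02),(.038,.0)): dr(W(q,circ(rad,h)),c)
tb=np.array([[a,-.136+c,.086+.014] for a,c in((.015,.007),(-.015,.007),(-.015,-.007),(.015,-.007))]); dr(W(p,tb),(0,255,255))
for a in range(0,360,30):
    u,v=(W(p,[[.065*np.cos(np.radians(a)),.065*np.sin(np.radians(a)),0]])[0]-[x0,y0])*f; cv2.putText(im,str(a),(int(u)-10,int(v)),0,.5,(255,0,0),1)
cv2.imwrite(f"pics/{n}_ov.png",im)
E
python3 ovw.py w1 230 0 400 260 3; python3 - <<'E'
import cv2
a=cv2.imread('pics/w1.png')[110:250,240:390]; cv2.imwrite('pics/w1z.png',cv2.resize(a,None,fx=4,fy=4,interpolation=cv2.INTER_CUBIC))
E
```

```text
fit [6.00e+01 5.73e-01 7.00e-03]
```

View pics/w1_ov.png

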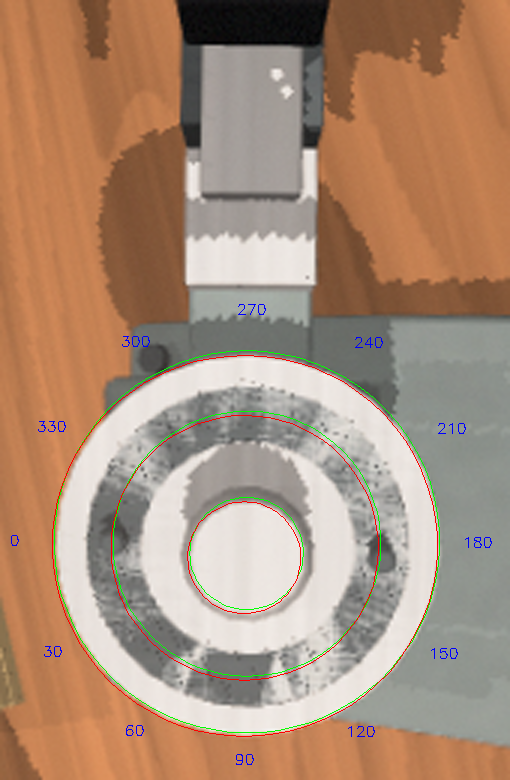

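View pics/w1z.png

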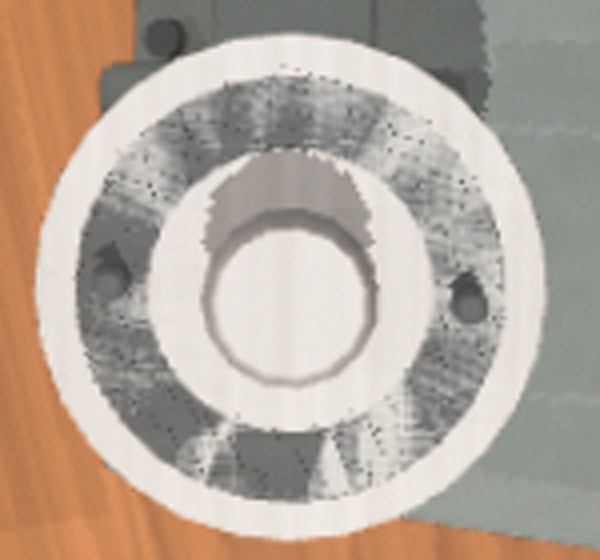

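```bash
sed -i 's/^P0=.*/P0=(.573,.007,-15.)/' h.py; python3 - <<'E'
from h import *
z=np.load("pics/w1.npz"); s={"tcp_pos":z["p"],"ee_rot":z["R"]}
o,R=headframe(*P0)
for px in ((112/4+240,285/4+110),(470/4+240,303/4+110)):
    c,d=wray(px,s); c=(c-o)@R; d=d@R; q=c+d*(.006-c[2])/d[2]; print(q.round(4),np.hypot(*q[:2]),np.degrees(np.arctan2(q[1],q[0])))
# hub look pose: x_t heading, TCP offset back
h=np.array([.438,-.274,0])
for a in(-105,): 
    u=np.array([np.cos(np.radians(a)),np.sin(np.radians(a)),0]); row(h-u*.04+[0,0,.19],downR(a)); row((.43,-.10,.30),downR(a))
E
```

```text
[ 0.0361 -0.0021  0.006 ] 0.03619671659322263 -3.3228576276465316
[-0.0388  0.0013  0.006 ] 0.038803527556580515 178.0301773870325
t 2.63 row [1.0, 1.0019, 0.0321, 0.2357, -0.1681, 0.0011, 0.0008] nrows 7.4 mm [300.6   9.6  70.7] deg [-30.3   0.2   0.1] F [-0.5  0.1  0.5] gw 0.998
t 2.63 row [1.0, 0.5803, -0.0013, -0.168, -0.1681, 0.0011, 0.0008] nrows 4.3 mm [174.1  -0.4 -50.4] deg [-30.3   0.2   0.1] F [-0.5  0.1  0.5] gw 0.998
```

```bash
python3 -m creep '[[1,0.2,0,-0.168,-0.05,0,0],[1,0.58,0,-0.168,-0.168,0.001,0.001],[1,0.58,0,-0.168,-0.168,0.001,0.001],[1,0.58,0,-0.168,-0.168,0.001,0.001],[1,0.58,0,-0.168,-0.168,0.001,0.001]]'; python3 - <<'E'
from h import *
h=np.array([.438,-.274,0])
a=-105;u=np.array([np.cos(np.radians(a)),np.sin(np.radians(a)),0]); row(h-u*.04+[0,0,.19],downR(a))
E
```

```text
time_s: 3.05
tcp_pos: [0.4425, -0.0736, 0.2958]
ee_rot: [[-0.266, -0.957, 0.117], [-0.964, 0.263, -0.041], [0.008, -0.124, -0.992]]
wrist_force: [0.9, -1.2, -0.3]
gripper_width: 1.002
t 3.05 row [1.0, 0.5116, -0.1168, 0.3741, -0.0395, -0.0028, -0.0021] nrows 4.6 mm [153.5 -35.  112.2] deg [-7.1 -0.5 -0.4] F [ 0.9 -1.2 -0.3] gw 1.002
```

```bash
python3 -m creep '[[1,0.1365,0,0,-0.0395,-0.0028,-0.002],[1,0.27,-0.1,0.05,-0.0395,-0.0028,-0.002],[1,0.4,-0.1168,0.1,-0.0395,-0.0028,-0.002],[1,0.5116,-0.1168,0.2,-0.0395,-0.0028,-0.002],[1,0.5116,-0.1168,0.374,-0.0395,-0.0028,-0.002]]'; python3 -m creep '[[1,0,0,0.07,0,0,0],[1,0,0,0.07,0,0,0]]'
python3 wl.py w2
```

```text
time_s: 3.47
tcp_pos: [0.4478, -0.2368, 0.2119]
ee_rot: [[-0.265, -0.964, 0.01], [-0.964, 0.265, -0.003], [-0.0, -0.01, -1.0]]
wrist_force: [1.3, 0.7, -1.6]
gripper_width: 1.001
time_s: 3.63
tcp_pos: [0.444, -0.2379, 0.1869]
ee_rot: [[-0.27, -0.963, 0.002], [-0.963, 0.27, 0.001], [-0.001, -0.001, -1.0]]
wrist_force: [-0.3, -0.0, -0.5]
gripper_width: 1.001
t 3.68 row [1.0, -1.0137, 0.0934, -0.225, 0.1646, -0.0007, -0.0029] nrows 7.5 mm [-304.1   28.   -67.5] deg [29.6 -0.1 -0.5] F [-0.1 -0.3  0.7] gw 1.002
```

View pics/w2.png

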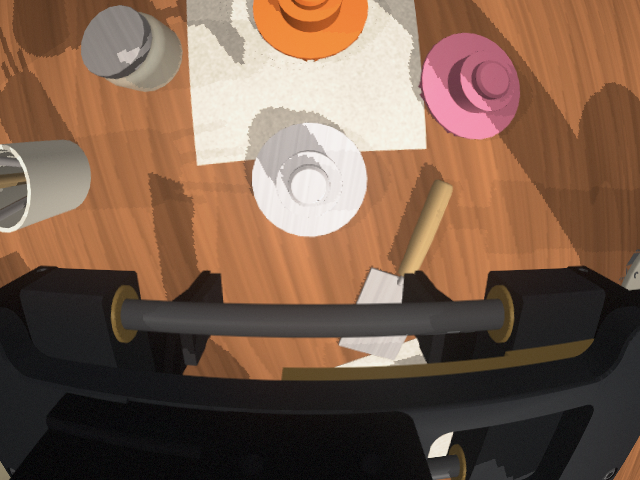

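```bash
python3 - <<'E'
from h import *
from scipy.optimize import least_squares
z=np.load("pics/w2.npz"); s={"tcp_pos":z["p"],"ee_rot":z["R"]}
q=[q for q in r.outline_of("wrist","hub")]
for k in q: ys,xs=np.nonzero(k["pixels"]); print(k["score"],xs.mean(),ys.mean(),len(xs))
k=min(q,key=lambda k:abs(np.nonzero(k["pixels"])[1].mean()-310)+abs(np.nonzero(k["pixels"])[0].mean()-180)); ys,xs=np.nonzero(k["pixels"])
def f(p):
    P=np.vstack([c+[p[0],p[1],0] for c in(circ(.05,0),circ(.05,.014),circ(.026,.044),circ(.016,.056))]); h=cv2.convexHull(wproj(P,s).astype(np.float32)); M=cv2.moments(h); f.a=M["m00"]; return [M["m10"]/M["m00"]-xs.mean(),M["m01"]/M["m00"]-ys.mean()]
x=least_squares(f,[.438,-.274],diff_step=1e-3).x; print(x,f.a)
row((*x,.12),downR(-105)); row((*x,.036),downR(-105))
E
```

```text
0.87 469.8791208791209 85.97053495954594 8281
0.81 308.7712964784576 179.1789297658863 10166
0.75 309.989594356261 25.503174603174603 5670
[ 0.43685267 -0.2747419 ] 10415.599754890543
t 3.73 row [1.0, 0.1287, 0.0045, 0.2395, -0.0035, -0.0001, -0.0023] nrows 2.0 mm [38.6  1.3 71.9] deg [-0.6 -0.  -0.4] F [ 1.3 -0.1  0.2] gw 1.002
t 3.73 row [1.0, 0.1287, 0.0075, 0.5195, -0.0035, -0.0001, -0.0023] nrows 3.9 mm [ 38.6   2.3 155.8] deg [-0.6 -0.  -0.4] F [ 1.3 -0.1  0.2] gw 1.002
```

```bash
python3 -m creep '[[1,0.1287,0.0045,0.1,-0.0035,0,-0.002],[1,0.1287,0.005,0.24,-0.0035,0,-0.002],[1,0.1287,0.006,0.36,-0.0035,0,-0.002],[1,0.1287,0.007,0.46,-0.0035,0,-0.002],[1,0.1287,0.0075,0.5195,-0.0035,0,-0.002]]'; python3 - <<'E'
from h import *
row((.437,-.2745,.036),downR(-105))
E
```

```text
time_s: 4.15
tcp_pos: [0.4371, -0.2744, 0.0355]
ee_rot: [[-0.26, -0.966, 0.0], [-0.966, 0.26, -0.0], [-0.0, -0.0, -1.0]]
wrist_force: [0.0, -0.3, 1.1]
gripper_width: 0.997
t 4.15 row [1.0, 0.0003, 0.0003, -0.0017, -0.0001, 0.0, -0.0002] nrows 0.0 mm [ 0.1  0.1 -0.5] deg [-0.  0. -0.] F [ 0.  -0.3  1.1] gw 0.997
```

Close the fingers.

```bash
python3 -m creep '[[0,0,0,0,0,0,0],[0,0,0,0,0,0,0],[0,0,0,0,0,0,0],[0,0,0,0,0,0,0],[0,0,0,0,0,0,0]]'; python3 -m creep '[[0,0,0,0,0,0,0],[0,0,0,0,0,0,0]]'
```

```text
time_s: 4.57
tcp_pos: [0.4386, -0.2747, 0.0376]
ee_rot: [[-0.259, -0.966, 0.005], [-0.966, 0.259, -0.001], [-0.0, -0.005, -1.0]]
wrist_force: [-0.0, 0.0, 0.5]
gripper_width: 0.707
time_s: 4.73
tcp_pos: [0.4386, -0.2746, 0.0389]
ee_rot: [[-0.259, -0.966, 0.005], [-0.966, 0.259, -0.001], [0.0, -0.006, -1.0]]
wrist_force: [-2.4, 2.2, 7.0]
gripper_width: 0.594
```

```bash
python3 -m creep '[[0,0,0,-0.1,0,0,0],[0,0,0,-0.25,0,0,0],[0,0,0,-0.4,0,0,0],[0,0,0,-0.55,0,0,0],[0,0,0,-0.69,0,0,0]]';python3 -m creep '[[0,0,0,-0.2,0,0,0],[0,0,0,-0.2,0,0,0],[0,0,0,-0.2,0,0,0]]'; python3 - <<'E'
from h import *
row(seatP([0,0,.2]),seatR(turn=-30));row((.46,-.15,.31),seatR(turn=-30))
E
```

```text
time_s: 5.15
tcp_pos: [0.4364, -0.2738, 0.2369]
ee_rot: [[-0.259, -0.966, 0.004], [-0.966, 0.259, -0.0], [-0.001, -0.004, -1.0]]
wrist_force: [2.0, -0.2, -4.5]
gripper_width: 0.588
time_s: 5.4
tcp_pos: [0.438, -0.2746, 0.3025]
ee_rot: [[-0.259, -0.966, 0.015], [-0.966, 0.259, -0.004], [0.0, -0.016, -1.0]]
wrist_force: [0.8, -1.3, -3.1]
gripper_width: 0.592
t 5.4 row [1.0, -1.0232, 0.1427, 0.0619, 0.1579, 0.0422, -0.1631] nrows 7.4 mm [-307.    42.8   18.6] deg [ 28.4   7.6 -29.4] F [ 0.8 -1.3 -3.1] gw 0.592
t 5.4 row [1.0, -0.4202, 0.0363, -0.0256, 0.1579, 0.0422, -0.1631] nrows 5.8 mm [-126.1   10.9   -7.7] deg [ 28.4   7.6 -29.4] F [ 0.8 -1.3 -3.1] gw 0.592
```

```bash
python3 -m creep '[[0,-0.1,0.02,-0.02,0.1579,0.0422,-0.163],[0,-0.21,0.03,-0.02,0.1579,0.0422,-0.163],[0,-0.32,0.03,-0.02,0.1579,0.0422,-0.163],[0,-0.43,0.04,-0.02,0.1579,0.0422,-0.163],[0,-0.54,0.05,-0.02,0.1579,0.0422,-0.163]]'; python3 - <<'E'
from h import *
row(seatP([0,0,.2]),seatR(turn=-30))
E
```

```text
time_s: 5.82
tcp_pos: [0.4639, -0.1126, 0.3057]
ee_rot: [[0.14, -0.9, 0.414], [-0.97, -0.21, -0.127], [0.201, -0.383, -0.902]]
wrist_force: [0.9, -1.3, -3.5]
gripper_width: 0.59
t 5.82 row [1.0, -0.4792, -0.1104, 0.0233, 0.0239, 0.007, -0.0231] nrows 3.5 mm [-143.8  -33.1    7. ] deg [ 4.3  1.3 -4.2] F [ 0.9 -1.3 -3.5] gw 0.59
```

```bash
python3 -m creep '[[0,-0.4792,-0.1104,0.0233,0.0239,0.007,-0.0231],[0,-0.4792,-0.1104,0.0233,0.0239,0.007,-0.0231],[0,-0.4792,-0.1104,0.0233,0.0239,0.007,-0.0231],[0,-0.4792,-0.1104,0.0233,0.0239,0.007,-0.0231],[0,-0.4792,-0.1104,0.0233,0.0239,0.007,-0.0231]]'; python3 - <<'E'
from h import *
row(seatP([0,0,.2]),seatR(turn=-30)); row(seatP([0,0,.075]),seatR(turn=-30))
s=r.sense(); cv2.imwrite("pics/t3.png",cv2.resize(r.capture("top")[150:270,260:420],None,fx=5,fy=5,interpolation=cv2.INTER_CUBIC)); cv2.imwrite("pics/w3.png",r.capture("wrist"))
E
```

```text
time_s: 6.23
tcp_pos: [0.4752, 0.0361, 0.2796]
ee_rot: [[0.202, -0.854, 0.48], [-0.947, -0.296, -0.128], [0.251, -0.428, -0.868]]
wrist_force: [-0.1, -0.5, -3.6]
gripper_width: 0.591
t 6.23 row [1.0, 0.0139, -0.0055, -0.0073, 0.0011, 0.0009, 0.0025] nrows 0.1 mm [ 4.2 -1.7 -2.2] deg [0.2 0.2 0.4] F [-0.1 -0.5 -3.6] gw 0.591
t 6.23 row [1.0, 0.0151, -0.0069, 0.4094, 0.0011, 0.0009, 0.0025] nrows 2.9 mm [  4.5  -2.1 122.8] deg [0.2 0.2 0.4] F [-0.1 -0.5 -3.6] gw 0.591
```

View pics/w3.png

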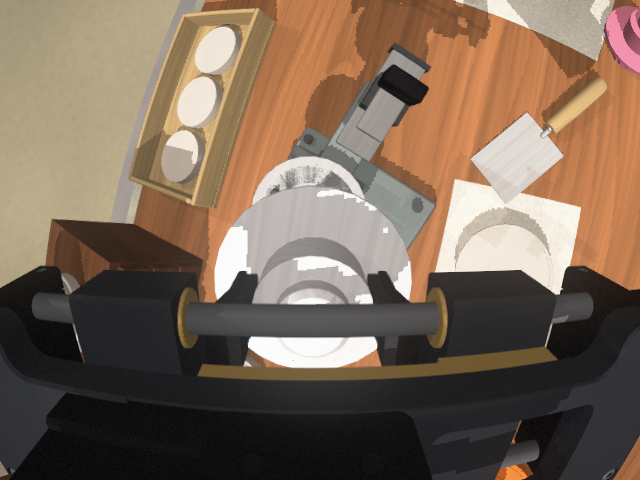

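```bash
python3 -m creep '[[0,0.0151,-0.0069,0.1,0.0011,0.0009,0.0025],[0,0.0151,-0.0069,0.2,0.0011,0.0009,0.0025],[0,0.0151,-0.0069,0.3,0.0011,0.0009,0.0025],[0,0.0151,-0.0069,0.4,0.0011,0.0009,0.0025],[0,0.0151,-0.0069,0.4094,0.0011,0.0009,0.0025]]'; python3 - <<'E'
from h import *
row(seatP([0,0,.059]),seatR(turn=-30)); row(seatP([0,0,.045]),seatR(turn=-30))
cv2.imwrite("pics/s4.png",cv2.resize(r.capture("scene")[180:330,230:360],None,fx=4,fy=4,interpolation=cv2.INTER_CUBIC))
E
```

```text
time_s: 6.75
tcp_pos: [0.5349, 0.0119, 0.1822]
ee_rot: [[0.185, -0.855, 0.484], [-0.949, -0.283, -0.138], [0.255, -0.434, -0.864]]
wrist_force: [1.2, 1.0, -2.2]
gripper_width: 0.59
t 6.75 row [1.0, -0.0208, 0.0007, 0.0751, 0.0001, -0.0028, -0.0019] nrows 0.6 mm [-6.2  0.2 22.5] deg [ 0.  -0.5 -0.3] F [ 1.2  1.  -2.2] gw 0.59
t 6.75 row [1.0, -0.0212, 0.0007, 0.1218, 0.0001, -0.0028, -0.0019] nrows 0.9 mm [-6.4  0.2 36.5] deg [ 0.  -0.5 -0.3] F [ 1.2  1.  -2.2] gw 0.59
```

View pics/s4.png

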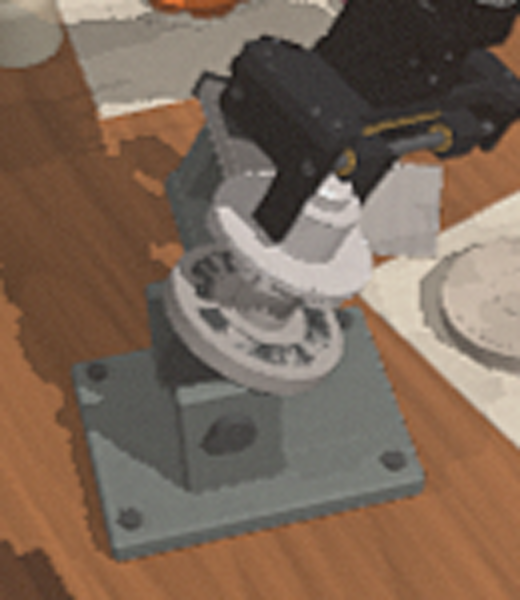

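```bash
python3 -m creep '[[0,-0.0208,0,0.02,0,-0.0028,-0.0019],[0,-0.0208,0,0.02,0,-0.0028,-0.0019],[0,-0.0208,0,0.02,0,-0.0028,-0.0019]]'; python3 - <<'E'
from h import *
row(seatP([0,0,.065]),seatR(turn=-30))
E
```

```text
time_s: 7.05
tcp_pos: [0.5352, 0.0148, 0.1719]
ee_rot: [[0.196, -0.857, 0.477], [-0.948, -0.29, -0.132], [0.251, -0.426, -0.869]]
wrist_force: [0.4, -0.3, -3.6]
gripper_width: 0.594
t 7.05 row [1.0, -0.0025, -0.011, 0.0262, 0.0023, -0.0002, 0.0007] nrows 0.2 mm [-0.8 -3.3  7.9] deg [ 0.4 -0.   0.1] F [ 0.4 -0.3 -3.6] gw 0.594
```

```bash
python3 -m creep '[[0,-0.0025,-0.008,0.02,0.001,0,0],[0,-0.0025,-0.008,0.03,0.001,0,0],[0,-0.0025,-0.008,0.03,0.001,0,0]]'; python3 - <<'E'
from h import *
row(seatP([0,0,.055]),seatR(turn=-30))
E
```

```text
time_s: 7.3
tcp_pos: [0.5416, 0.0146, 0.1655]
ee_rot: [[0.195, -0.855, 0.48], [-0.948, -0.29, -0.131], [0.251, -0.43, -0.867]]
wrist_force: [-0.0, -0.4, -3.1]
gripper_width: 0.591
t 7.3 row [1.0, -0.0018, -0.0021, 0.0308, 0.0011, -0.0003, 0.0005] nrows 0.2 mm [-0.6 -0.6  9.2] deg [ 0.2 -0.1  0.1] F [-0.  -0.4 -3.1] gw 0.591
```

```bash
python3 -m creep '[[0,-0.0018,-0.002,0.015,0.001,0,0],[0,-0.0018,-0.002,0.03,0.001,0,0],[0,-0.0018,-0.002,0.03,0.001,0,0]]'; python3 - <<'E'
from h import *
row(seatP([0,0,.045]),seatR(turn=-30))
E
```

```text
time_s: 7.55
tcp_pos: [0.547, 0.0158, 0.1608]
ee_rot: [[0.194, -0.856, 0.48], [-0.948, -0.29, -0.134], [0.254, -0.429, -0.867]]
wrist_force: [-0.7, 0.2, -3.8]
gripper_width: 0.59
t 7.55 row [1.0, 0.0023, 0.0076, 0.0425, 0.0014, -0.0012, 0.0005] nrows 0.3 mm [ 0.7  2.3 12.8] deg [ 0.2 -0.2  0.1] F [-0.7  0.2 -3.8] gw 0.59
```

```bash
python3 -m creep '[[0,0.001,0.003,0.02,0.001,0,0],[0,0.001,0.003,0.04,0.001,0,0],[0,0.001,0.003,0.04,0.001,0,0]]'; python3 - <<'E'
from h import *
row(seatP([0,0,.039]),seatR(turn=-30))
E
```

```text
time_s: 7.8
tcp_pos: [0.5509, 0.0155, 0.1527]
ee_rot: [[0.19, -0.86, 0.474], [-0.947, -0.288, -0.143], [0.259, -0.422, -0.869]]
wrist_force: [-2.1, -3.0, -6.0]
gripper_width: 0.591
t 7.8 row [1.0, 0.0051, 0.0066, 0.0326, 0.004, -0.0033, 0.0003] nrows 0.2 mm [1.5 2.  9.8] deg [ 0.7 -0.6  0. ] F [-2.1 -3.  -6. ] gw 0.591
```

```bash
python3 -m creep '[[0,0.003,0.003,0.012,0.003,-0.002,0],[0,0.003,0.003,0.02,0.003,-0.002,0],[0,0.003,0.003,0.02,0.003,-0.002,0]]'; python3 - <<'E'
from h import *
row(seatP([0,0,.039]),seatR(turn=-30))
E
```

```text
time_s: 8.05
tcp_pos: [0.5521, 0.0154, 0.1503]
ee_rot: [[0.188, -0.861, 0.473], [-0.947, -0.286, -0.145], [0.26, -0.42, -0.869]]
wrist_force: [-4.4, -3.3, -4.8]
gripper_width: 0.59
t 8.05 row [1.0, 0.0061, 0.0066, 0.0238, 0.0046, -0.0038, -0.0001] nrows 0.2 mm [1.8 2.  7.1] deg [ 0.8 -0.7 -0. ] F [-4.4 -3.3 -4.8] gw 0.59
```

```bash
python3 -m creep '[[0,0.002,0.002,0.012,0.002,-0.002,0.03],[0,0.002,0.002,0.014,0.002,-0.002,0.06],[0,0.002,0.002,0.016,0.002,-0.002,0.09],[0,0.002,0.002,0.016,0.002,-0.002,0.12],[0,0.002,0.002,0.016,0.002,-0.002,0.12]]'; python3 - <<'E'
from h import *
row(seatP([0,0,.039]),seatR(turn=-8.4))
E
```

```text
time_s: 8.47
tcp_pos: [0.5532, 0.0151, 0.1486]
ee_rot: [[-0.147, -0.869, 0.472], [-0.985, 0.087, -0.147], [0.087, -0.487, -0.869]]
wrist_force: [-5.8, -4.1, -2.3]
gripper_width: 0.593
t 8.47 row [1.0, 0.0082, 0.0041, 0.0172, 0.003, -0.0059, -0.0016] nrows 0.2 mm [2.4 1.2 5.2] deg [ 0.5 -1.1 -0.3] F [-5.8 -4.1 -2.3] gw 0.593
```

```bash
python3 -m creep '[[0,0.002,0.002,0.02,0.001,-0.002,0.03],[0,0.002,0.002,0.022,0.001,-0.002,0.06],[0,0.002,0.002,0.022,0.001,-0.002,0.09],[0,0.002,0.002,0.022,0.001,-0.002,0.12],[0,0.002,0.002,0.022,0.001,-0.002,0.12]]'; python3 - <<'E'
from h import *
row(seatP([0,0,.039]),seatR(turn=13.2))
s=r.sense(); print(seatR().T@s["wrist_force"], s["moment"])
E
```

```text
time_s: 8.88
tcp_pos: [0.5562, 0.0174, 0.1458]
ee_rot: [[-0.454, -0.755, 0.473], [-0.886, 0.441, -0.146], [-0.098, -0.486, -0.869]]
wrist_force: [-1.0, 2.9, -4.2]
gripper_width: 0.592
t 8.88 row [1.0, 0.0196, 0.0005, 0.0052, 0.0004, -0.0063, -0.0006] nrows 0.2 mm [5.9 0.2 1.6] deg [ 0.1 -1.1 -0.1] F [-1.   2.9 -4.2] gw 0.592
[-2.51172891  3.62360602  2.79286439] [1.09662165 1.96696037 0.85916744]
```

```bash
python3 -m creep '[[0,0,0,0.0,0,0,0],[0,0,0,0.0,0,0,0]]'; python3 - <<'E'
from h import *
row(seatP([0,0,.039]),seatR(turn=13.2))
s=r.sense(); print(seatR().T@s["wrist_force"], s["ee_rot"].T@s["moment"])
s=r.sense(); cv2.imwrite("pics/w5.png",r.capture("wrist")); cv2.imwrite("pics/s5.png",cv2.resize(r.capture("scene")[180:330,230:360],None,fx=4,fy=4,interpolation=cv2.INTER_CUBIC))
E
```

```text
time_s: 9.05
tcp_pos: [0.5562, 0.0177, 0.1459]
ee_rot: [[-0.452, -0.756, 0.473], [-0.887, 0.438, -0.146], [-0.097, -0.486, -0.869]]
wrist_force: [0.5, -0.1, -6.2]
gripper_width: 0.589
t 9.05 row [1.0, 0.0206, 0.0002, 0.0056, 0.0005, -0.0063, 0.0003] nrows 0.2 mm [6.2 0.1 1.7] deg [ 0.1 -1.1  0. ] F [ 0.5 -0.1 -6.2] gw 0.589
[-0.04961408  2.70424329  5.59379536] [-1.74279413  0.45907085 -0.54165324]
```

View pics/s5.png

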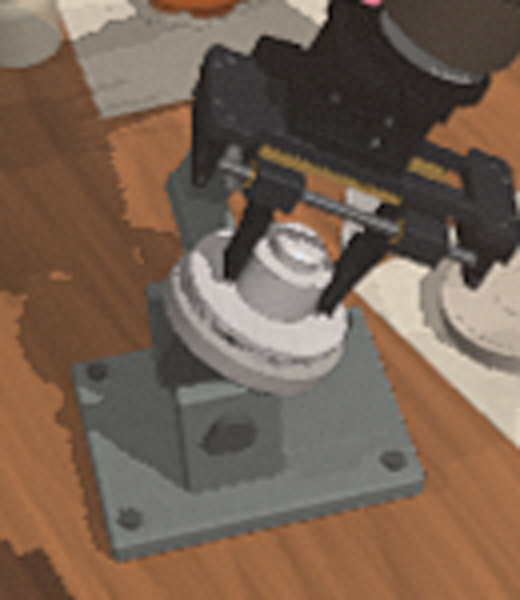

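View pics/w5.png

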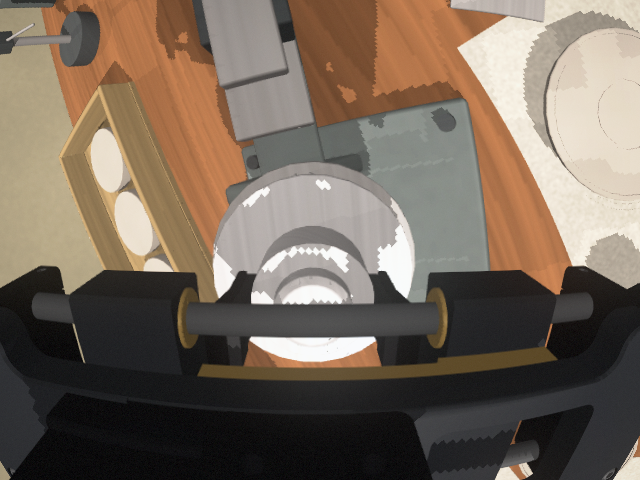

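```bash
python3 -m creep '[[0,0.01,0,0.02,0,-0.003,0.0],[0,0.01,0,0.03,0,-0.003,0.0],[0,0.01,0,0.03,0,-0.003,0.02],[0,0.01,0,0.03,0,-0.003,0.02]]'; python3 - <<'E'
from h import *
row(seatP([0,0,.039]),seatR(turn=13.2))
s=r.sense(); print(seatR().T@s["wrist_force"], s["ee_rot"].T@s["moment"])
E
```

```text
time_s: 9.48
tcp_pos: [0.5586, 0.0179, 0.1435]
ee_rot: [[-0.5, -0.726, 0.473], [-0.857, 0.493, -0.148], [-0.126, -0.479, -0.868]]
wrist_force: [-17.4, 0.5, 14.0]
gripper_width: 0.591
t 9.48 row [1.0, 0.024, 0.0005, -0.0049, -0.0001, -0.0068, -0.0199] nrows 0.5 mm [ 7.2  0.1 -1.5] deg [-0.  -1.2 -3.6] F [-17.4   0.5  14. ] gw 0.591
[  3.98448863   7.68822158 -20.63066451] [-3.11563027  2.17594624 -0.41843978]
```

```bash
python3 -m creep '[[0,0,0,0,0,0,0],[0,0,0,0,0,0,0],[0.85,0,0,0,0,0,0],[0.85,0,0,0,0,0,0],[0.85,0,0,0,0,0,0]]'; python3 -m creep '[[0.85,0,0,0,0,0,0],[0.85,0,0,0,0,0,0]]'; python3 - <<'E'
from h import *
row(seatP([0,0,.039]),seatR(turn=16.8)); row(seatP([0,.035,.2]),seatR(turn=0))
cv2.imwrite("pics/s6.png",cv2.resize(r.capture("scene")[180:330,230:360],None,fx=4,fy=4,interpolation=cv2.INTER_CUBIC))
E
```

```text
time_s: 9.9
tcp_pos: [0.5603, 0.0174, 0.145]
ee_rot: [[-0.501, -0.723, 0.476], [-0.856, 0.495, -0.149], [-0.127, -0.482, -0.867]]
wrist_force: [0.4, -0.1, -0.6]
gripper_width: 0.738
time_s: 10.07
tcp_pos: [0.5616, 0.0171, 0.146]
ee_rot: [[-0.501, -0.721, 0.478], [-0.856, 0.495, -0.15], [-0.128, -0.484, -0.866]]
wrist_force: [0.5, 0.8, 0.7]
gripper_width: 0.826
t 10.07 row [1.0, 0.0277, 0.0132, -0.0029, -0.0021, -0.0064, -0.0009] nrows 0.2 mm [ 8.3  4.  -0.9] deg [-0.4 -1.2 -0.2] F [0.5 0.8 0.7] gw 0.826
t 10.07 row [1.0, -0.0731, 0.0436, -0.5419, -0.0012, -0.0067, -0.0943] nrows 3.9 mm [ -21.9   13.1 -162.6] deg [ -0.2  -1.2 -17. ] F [0.5 0.8 0.7] gw 0.826
```

View pics/s6.png

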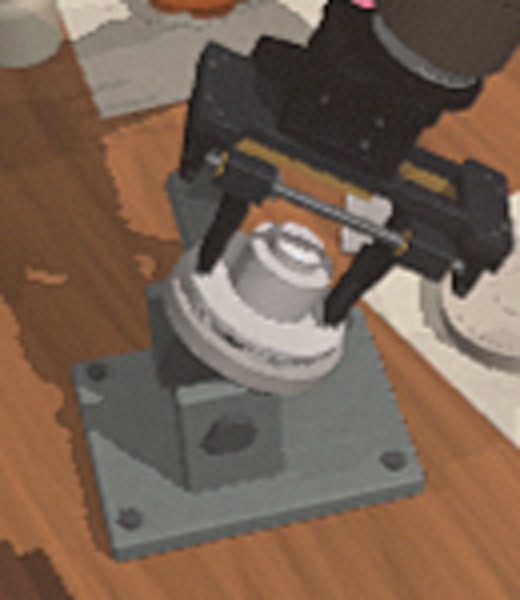

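Retract along the axis and look from above.

```bash
python3 -m creep '[[0.9,0.01,0.01,-0.08,0,-0.004,0],[0.9,0,0.013,-0.2,0,-0.006,0],[1,-0.04,0.03,-0.33,0,-0.0067,-0.05],[1,-0.073,0.0436,-0.45,0,-0.0067,-0.0943],[1,-0.073,0.0436,-0.542,0,-0.0067,-0.0943]]'; python3 -m creep '[[1,0,0,0,0,0,0],[1,0,0,0,0,0,0]]'; python3 wl.py w7; sed 's/.055,0),(.015,.02),(.038,.0)/.05,0),(.05,.014),(.026,.044),(.016,.056)/' ovw.py > ovh.py; python3 ovh.py w7 200 80 420 290 3; python3 - <<'E'
import cv2,sys
sys.path.insert(0,'.')
from h import *
cv2.imwrite("pics/s7.png",cv2.resize(r.capture("scene")[180:330,230:360],None,fx=4,fy=4,interpolation=cv2.INTER_CUBIC))
cv2.imwrite("pics/t7.png",r.capture("top"))
E
```

```text
time_s: 10.53
tcp_pos: [0.5313, 0.0381, 0.2311]
ee_rot: [[-0.372, -0.777, 0.508], [-0.927, 0.344, -0.152], [-0.057, -0.527, -0.848]]
wrist_force: [1.6, -0.3, 2.0]
gripper_width: 0.984
time_s: 10.7
tcp_pos: [0.5318, 0.0402, 0.2326]
ee_rot: [[-0.369, -0.776, 0.511], [-0.927, 0.343, -0.149], [-0.06, -0.529, -0.847]]
wrist_force: [0.7, 0.7, -0.0]
gripper_width: 0.999
t 10.75 row [1.0, -0.0396, 0.0636, -0.1384, -0.0117, -0.0036, -0.0419] nrows 1.1 mm [-11.9  19.1 -41.5] deg [-2.1 -0.6 -7.5] F [-0.7 -0.5 -0.5] gw 1.004
fit [5.05496e+01 5.71000e-01 7.00000e-03]
```

View pics/w7_ov.png

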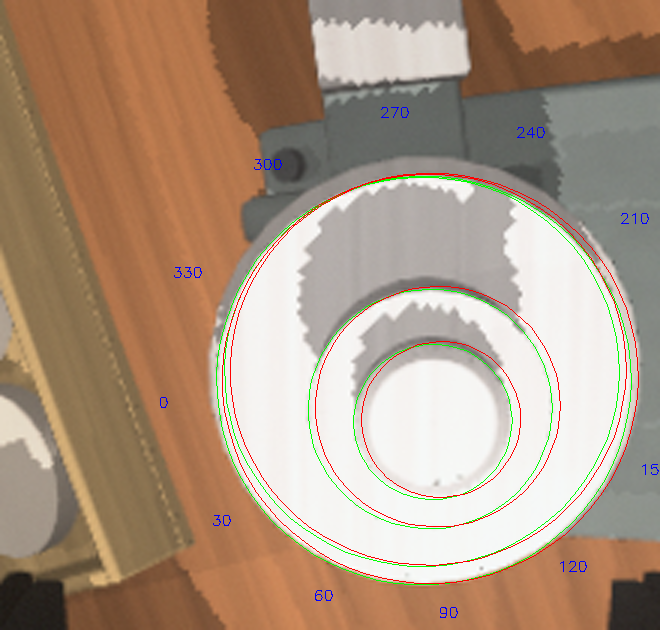

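View pics/s7.png

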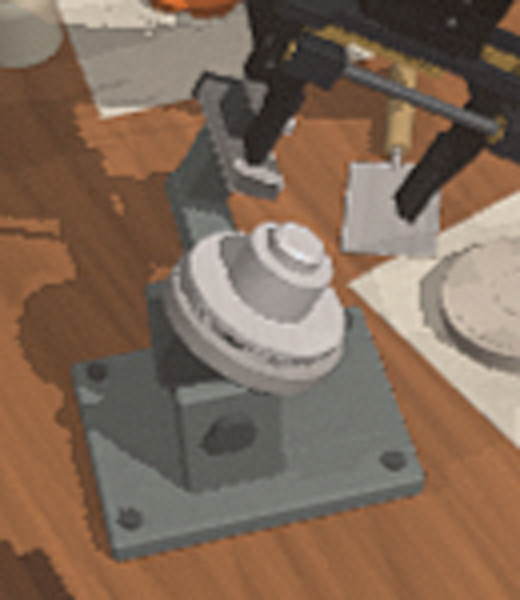

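```bash
python3 - <<'E'
from h import *
im0=cv2.imread("pics/s7.png"); x0,y0,f=230,180,4
im=cv2.resize(im0[200:420,140:360],None,fx=2.5,fy=2.5,interpolation=cv2.INTER_CUBIC)
outs=[]
for dz in(0,.006):
    a=im.copy()
    for rad,h,c in((.055,0,(0,255,0)),(.05,dz,(255,0,0)),(.05,dz+.014,(0,0,255)),(.026,.044+dz,(0,0,255)),(.016,.056+dz,(255,0,255))):
        P=proj("scene",spts(P0,circ(rad,h)))
        q=(((P-[x0,y0]+.5)*f-.5)-[140,200]+.5)*2.5-.5
        cv2.polylines(a,[q.astype(int).reshape(-1,1,2)],True,c,1)
    outs.append(a)
cv2.imwrite("pics/s7o.png",np.vstack(outs)[:,:] if 0 else cv2.resize(np.hstack(outs),None,fx=.72,fy=.72,interpolation=cv2.INTER_AREA))
E
```

```text
(no output)
```

View pics/s7o.png

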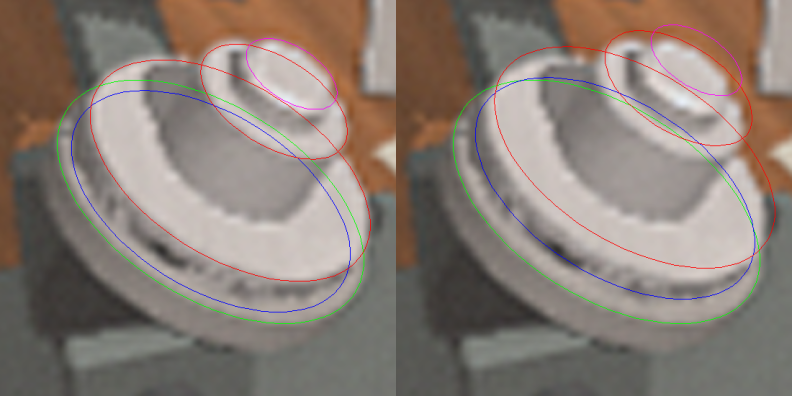

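```bash
python3 - <<'E'
from h import *
b=np.array([.4705,.2783,0]); a=-105;u=np.array([np.cos(np.radians(a)),np.sin(np.radians(a)),0]); row(b-u*.04+[0,0,.19],downR(a)); row((.48,.10,.30),downR(a))
E
```

```text
t 10.85 row [1.0, -0.7935, 0.5216, -0.1143, -0.1775, 0.0065, -0.0424] nrows 6.9 mm [-238.   156.5  -34.3] deg [-31.9   1.2  -7.6] F [ 0.6 -0.9 -0.2] gw 0.997
t 10.85 row [1.0, -0.143, 0.0817, -0.3161, -0.1775, 0.0065, -0.0424] nrows 4.6 mm [-42.9  24.5 -94.8] deg [-31.9   1.2  -7.6] F [ 0.6 -0.9 -0.2] gw 0.997
```

```bash
python3 -m creep '[[1,-0.05,0.03,-0.15,-0.05,0,-0.02],[1,-0.14,0.08,-0.22,-0.17,0.006,-0.04],[1,-0.25,0.16,-0.22,-0.1775,0.0065,-0.042],[1,-0.36,0.23,-0.2,-0.1775,0.0065,-0.042],[1,-0.47,0.3,-0.17,-0.1775,0.0065,-0.042]]'; python3 - <<'E'
from h import *
b=np.array([.4705,.2783,0]); a=-105;u=np.array([np.cos(np.radians(a)),np.sin(np.radians(a)),0]); row(b-u*.04+[0,0,.19],downR(a))
E
```

```text
time_s: 11.27
tcp_pos: [0.4956, 0.1568, 0.2482]
ee_rot: [[-0.299, -0.942, 0.15], [-0.954, 0.296, -0.042], [-0.005, -0.156, -0.988]]
wrist_force: [1.5, -0.8, 0.6]
gripper_width: 1.001
t 11.27 row [1.0, -0.4939, 0.2345, 0.1616, -0.0499, 0.0004, -0.0134] nrows 4.1 mm [-148.2   70.3   48.5] deg [-9.   0.1 -2.4] F [ 1.5 -0.8  0.6] gw 1.001
```

```bash
python3 -m creep '[[1,-0.4939,0.2345,0.1616,-0.05,0,-0.0134],[1,-0.4939,0.2345,0.1616,-0.05,0,-0.0134],[1,-0.4939,0.2345,0.1616,-0.05,0,-0.0134],[1,-0.4939,0.2345,0.1616,-0.05,0,-0.0134],[1,-0.4939,0.2345,0.1616,-0.05,0,-0.0134]]'; python3 -m creep '[[1,0,0,0,0,0,0],[1,0,0,0,0,0,0]]';python3 wl.py w8
python3 - <<'E'
from h import *
from scipy.optimize import least_squares
z=np.load("pics/w8.npz"); s={"tcp_pos":z["p"],"ee_rot":z["R"]}
for k in r.outline_of("wrist","blank"):
    ys,xs=np.nonzero(k["pixels"]); print(k["score"],xs.mean(),ys.mean(),len(xs))
    def f(p):
        P=np.vstack([c+[p[0],p[1],0] for c in(circ(.06,0),circ(.06,.018),circ(.023,.052))]); h=cv2.convexHull(wproj(P,s).astype(np.float32)); M=cv2.moments(h); f.a=M["m00"]; return [M["m10"]/M["m00"]-xs.mean(),M["m01"]/M["m00"]-ys.mean()]
    try: x=least_squares(f,[.4705,.2783],diff_step=1e-3).x; print(x,f.a)
    except Exception as e: print(e)
row((.4705,.2783,.043),downR(-105))
E
```

```text
time_s: 11.68
tcp_pos: [0.4812, 0.319, 0.185]
ee_rot: [[-0.259, -0.966, -0.004], [-0.966, 0.259, -0.004], [0.005, 0.002, -1.0]]
wrist_force: [0.2, -0.0, -0.6]
gripper_width: 0.999
time_s: 11.85
tcp_pos: [0.4816, 0.3174, 0.1827]
ee_rot: [[-0.261, -0.965, -0.006], [-0.965, 0.261, -0.008], [0.01, 0.004, -1.0]]
wrist_force: [0.1, -1.1, -0.1]
gripper_width: 1.003
t 11.9 row [1.0, 0.8042, -0.2795, -0.2393, 0.1676, -0.0028, -0.0002] nrows 6.4 mm [241.3 -83.8 -71.8] deg [30.2 -0.5 -0. ] F [0.2 0.  0.6] gw 1.0
0.96 499.9589833479404 117.1780893952673 11410
[0.28244584 0.2637512 ] 11727.735379099671
0.7 312.08028632230605 178.01928161475462 15507
[0.47024659 0.27821744] 15663.120407545008
0.59 386.9873617693523 351.2585571353344 1899
[0.44143268 0.4674111 ] 9892.48385223234
t 11.95 row [1.0, 0.1317, 0.0017, 0.4729, 0.0007, -0.0021, -0.0009] nrows 3.5 mm [ 39.5   0.5 141.9] deg [ 0.1 -0.4 -0.2] F [0.5 0.2 0.3] gw 0.998
```

View pics/w8.png

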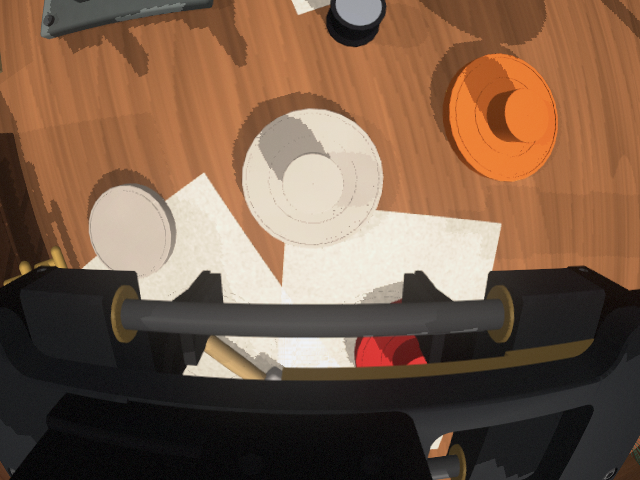

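```bash
python3 -m creep '[[1,0.1317,0.0017,0.1,0,-0.002,0],[1,0.1317,0.0017,0.22,0,-0.002,0],[1,0.13,0.0017,0.34,0,-0.002,0],[1,0.13,0.0017,0.43,0,-0.002,0],[1,0.13,0.0017,0.473,0,-0.002,0]]'; python3 - <<'E'
from h import *
row((.4703,.2782,.043),downR(-105))
E
```

```text
time_s: 12.37
tcp_pos: [0.4696, 0.2754, 0.0404]
ee_rot: [[-0.265, -0.964, -0.006], [-0.964, 0.265, -0.003], [0.004, 0.005, -1.0]]
wrist_force: [-0.5, -1.1, -0.5]
gripper_width: 0.998
t 12.37 row [1.0, -0.0097, 0.0002, -0.0086, 0.0015, -0.0014, -0.0021] nrows 0.1 mm [-2.9  0.1 -2.6] deg [ 0.3 -0.3 -0.4] F [-0.5 -1.1 -0.5] gw 0.998
```

```bash
python3 -m creep '[[1,-0.0097,0,-0.0086,0.0015,-0.0014,-0.002],[1,-0.0097,0,-0.0086,0.0015,-0.0014,-0.002]]'; python3 - <<'E'
from h import *
row((.4703,.2782,.043),downR(-105))
E
```

```text
time_s: 12.53
tcp_pos: [0.4709, 0.2769, 0.0435]
ee_rot: [[-0.26, -0.966, 0.0], [-0.966, 0.26, -0.001], [0.001, -0.0, -1.0]]
wrist_force: [-0.3, 0.9, -0.8]
gripper_width: 1.004
t 12.53 row [1.0, -0.0035, 0.003, 0.0016, -0.0002, -0.0002, -0.0005] nrows 0.0 mm [-1.1  0.9  0.5] deg [-0.  -0.  -0.1] F [-0.3  0.9 -0.8] gw 1.004
```

```bash
python3 -m creep '[[0,-0.0035,0.003,0,0,0,0],[0,-0.0035,0.003,0,0,0,0],[0,-0.0035,0.003,0,0,0,0],[0,-0.0035,0.003,0,0,0,0],[0,-0.0035,0.003,0,0,0,0]]'; python3 -m creep '[[0,0,0,0,0,0,0],[0,0,0,0,0,0,0],[0,0,0,0,0,0,0]]'
```

```text
time_s: 12.95
tcp_pos: [0.4705, 0.2785, 0.0442]
ee_rot: [[-0.26, -0.966, 0.001], [-0.966, 0.26, 0.0], [-0.001, -0.001, -1.0]]
wrist_force: [-0.0, 0.1, 0.5]
gripper_width: 0.712
time_s: 13.2
tcp_pos: [0.4706, 0.2787, 0.0445]
ee_rot: [[-0.26, -0.966, 0.002], [-0.966, 0.26, 0.001], [-0.001, -0.001, -1.0]]
wrist_force: [-0.8, 0.4, 1.2]
gripper_width: 0.519
```

```bash
python3 -m creep '[[0,0,0,-0.08,0,0,0],[0,0,0,-0.2,0,0,0],[0,0,0,-0.33,0,0,0],[0,0,0,-0.46,0,0,0],[0,0,0,-0.58,0,0,0]]'; python3 - <<'E'
from h import *
row(seatP([0,0,.2]),seatR());row((.46,.14,.31),seatR())
E
```

```text
time_s: 13.62
tcp_pos: [0.4695, 0.2781, 0.2195]
ee_rot: [[-0.26, -0.966, -0.0], [-0.966, 0.26, -0.0], [0.0, 0.0, -1.0]]
wrist_force: [1.0, 0.9, -4.9]
gripper_width: 0.517
t 13.62 row [1.0, 0.7832, -0.2349, -0.2122, 0.1667, -0.0002, -0.0004] nrows 6.1 mm [235.  -70.5 -63.7] deg [30.  -0.  -0.1] F [ 1.   0.9 -4.9] gw 0.517
t 13.62 row [1.0, 0.4527, -0.0892, -0.3016, 0.1667, -0.0002, -0.0004] nrows 4.2 mm [135.8 -26.8 -90.5] deg [30.  -0.  -0.1] F [ 1.   0.9 -4.9] gw 0.517
```

```bash
python3 -m creep '[[0,0.08,-0.02,-0.1,0.03,0,0],[0,0.18,-0.05,-0.18,0.07,0,0],[0,0.28,-0.08,-0.24,0.11,0,0],[0,0.4,-0.11,-0.28,0.15,0,0],[0,0.5,-0.15,-0.28,0.1667,0,0]]'; python3 - <<'E'
from h import *
row(seatP([0,0,.18]),seatR())
E
```

```text
time_s: 14.03
tcp_pos: [0.4711, 0.1195, 0.3033]
ee_rot: [[-0.257, -0.835, 0.486], [-0.966, 0.222, -0.13], [0.001, -0.503, -0.864]]
wrist_force: [0.9, -0.9, -4.7]
gripper_width: 0.523
t 14.03 row [1.0, 0.2743, -0.0449, 0.1707, -0.0012, 0.0, 0.0007] nrows 2.3 mm [ 82.3 -13.5  51.2] deg [-0.2  0.   0.1] F [ 0.9 -0.9 -4.7] gw 0.523
```

```bash
python3 -m creep '[[0,0.13,-0.03,0.05,0,0,0],[0,0.24,-0.045,0.11,0,0,0],[0,0.2743,-0.045,0.17,0,0,0],[0,0.2743,-0.045,0.17,0,0,0],[0,0.2743,-0.045,0.17,0,0,0]]'; python3 - <<'E'
from h import *
row(seatP([0,0,.18]),seatR());row(seatP([0,0,.125]),seatR())
E
python3 wl.py w9; python3 ovh.py w9 200 80 420 290 3
```

```text
time_s: 14.45
tcp_pos: [0.4848, 0.0286, 0.2642]
ee_rot: [[-0.26, -0.836, 0.483], [-0.966, 0.223, -0.133], [0.004, -0.501, -0.866]]
wrist_force: [-0.6, 0.5, -2.8]
gripper_width: 0.521
t 14.45 row [1.0, -0.0066, -0.005, -0.0035, -0.0002, -0.0012, 0.0003] nrows 0.1 mm [-2.  -1.5 -1. ] deg [-0.  -0.2  0.1] F [-0.6  0.5 -2.8] gw 0.521
t 14.45 row [1.0, -0.0073, -0.0049, 0.1799, -0.0002, -0.0012, 0.0003] nrows 1.3 mm [-2.2 -1.5 54. ] deg [-0.  -0.2  0.1] F [-0.6  0.5 -2.8] gw 0.521
t 14.5 row [1.0, -0.1176, -0.0012, 0.0329, -0.0009, -0.0003, 0.0006] nrows 0.9 mm [-35.3  -0.3   9.9] deg [-0.2 -0.1  0.1] F [ 0.1 -0.4 -3.6] gw 0.519
fit [1.47542e+01 5.78000e-01 7.00000e-03]
```

View pics/w9.png

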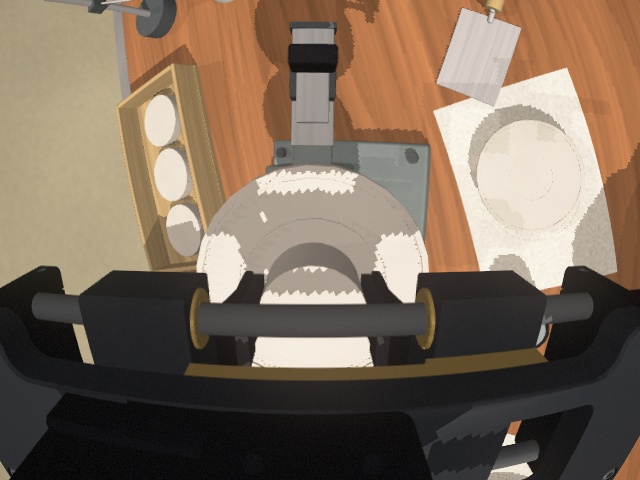

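```bash
python3 - <<'E'
from h import *
z=np.load("pics/w9.npz"); s={"tcp_pos":z["p"],"ee_rot":z["R"]}
im=cv2.imread("pics/w9.png")
for ex,col in((0,(0,255,0)),(.004,(0,0,255))):
    L=circ(.06,0.)+[ex,0,.0445-.018]
    q=wproj(s["tcp_pos"]+L@s["ee_rot"].T,s); cv2.polylines(im,[(q*4).astype(int).reshape(-1,1,2)],True,col,1,cv2.LINE_AA,2)
    L=circ(.06,0.)+[ex,0,.0445]
    q=wproj(s["tcp_pos"]+L@s["ee_rot"].T,s); cv2.polylines(im,[(q*4).astype(int).reshape(-1,1,2)],True,col,1,cv2.LINE_AA,2)
cv2.imwrite("pics/w9o.png",cv2.resize(im[140:300,180:450],None,fx=2.9,fy=2.9,interpolation=cv2.INTER_CUBIC))
E
```

```text
(no output)
```

View pics/w9o.png

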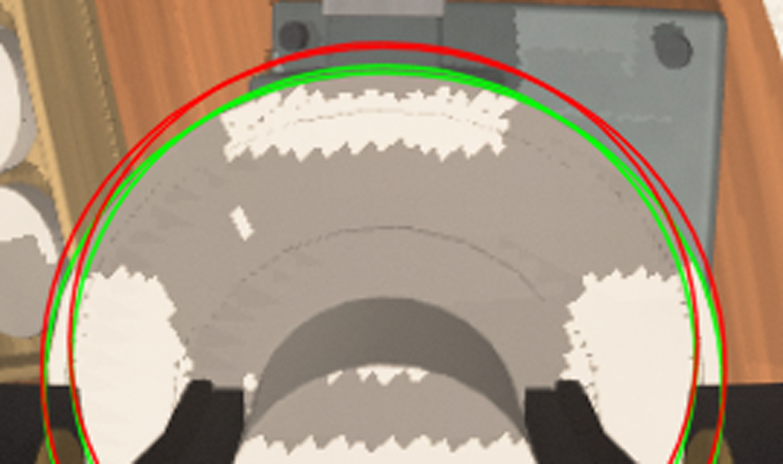

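```bash
python3 - <<'E'
from h import *
z=np.load("pics/w9.npz"); s={"tcp_pos":z["p"],"ee_rot":z["R"]}
o=[]
for n in("w3","w5"):
    im=cv2.imread(f"pics/{n}.png")
    for ex,col in((0,(0,255,0)),(.006,(0,0,255))):
        for rad,h in((.05,.014),(.05,0.),(.026,.044)):
            L=circ(rad,0.)+[ex,0,.039-h]
            q=wproj(s["tcp_pos"]+L@s["ee_rot"].T,s); cv2.polylines(im,[(q*4).astype(int).reshape(-1,1,2)],True,col,1,cv2.LINE_AA,2)
    o.append(cv2.resize(im[150:310,190:440],None,fx=1.6*1,fy=1.6,interpolation=cv2.INTER_CUBIC))
cv2.imwrite("pics/w35.png",np.vstack(o))
E
```

```text
(no output)
```

View pics/w35.png

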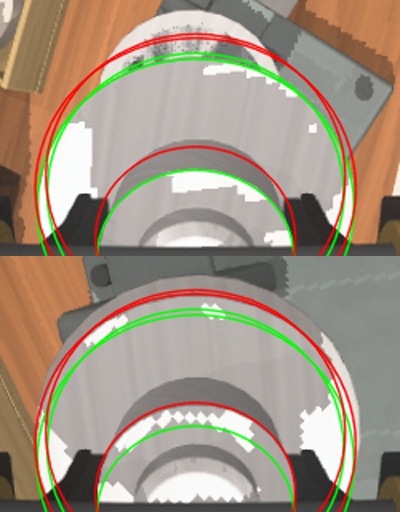

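```bash
python3 -m creep '[[0,-0.0073,-0.0049,0.06,0,-0.001,0],[0,-0.0073,-0.0049,0.12,0,-0.001,0],[0,-0.0073,-0.0049,0.17,0,-0.001,0],[0,-0.0073,-0.0049,0.17,0,-0.001,0]]'; python3 - <<'E'
from h import *
row(seatP([0,0,.11]),seatR())
E
```

```text
time_s: 14.83
tcp_pos: [0.5123, 0.0257, 0.2199]
ee_rot: [[-0.255, -0.838, 0.483], [-0.967, 0.219, -0.129], [0.002, -0.5, -0.866]]
wrist_force: [0.0, -1.1, -3.5]
gripper_width: 0.522
t 14.83 row [1.0, 0.0079, 0.0001, 0.0564, 0.0001, 0.0001, 0.0016] nrows 0.4 mm [ 2.4  0.  16.9] deg [0.  0.  0.3] F [ 0.  -1.1 -3.5] gw 0.522
```

```bash
python3 -m creep '[[0,0.006,0,0.03,0,0,0.0],[0,0.006,0,0.05,0,0,0],[0,0.006,0,0.05,0,0,0]]'; python3 - <<'E'
from h import *
row(seatP([0,0,.104]),seatR())
E
```

```text
time_s: 15.08
tcp_pos: [0.5195, 0.0227, 0.2068]
ee_rot: [[-0.253, -0.839, 0.483], [-0.967, 0.218, -0.129], [0.003, -0.5, -0.866]]
wrist_force: [0.4, -0.6, -3.7]
gripper_width: 0.52
t 15.08 row [1.0, 0.0044, 0.0006, 0.0258, 0.0002, 0.0, 0.0022] nrows 0.2 mm [1.3 0.2 7.7] deg [0.  0.  0.4] F [ 0.4 -0.6 -3.7] gw 0.52
```

```bash
python3 -m creep '[[0,0.003,0,0.015,0,0,0.0],[0,0.003,0,0.024,0,0,0],[0,0.003,0,0.024,0,0,0]]'; python3 - <<'E'
from h import *
row(seatP([0,0,.096]),seatR())
cv2.imwrite("pics/s10.png",cv2.resize(r.capture("scene")[180:330,230:360],None,fx=4,fy=4,interpolation=cv2.INTER_CUBIC))
E
```

```text
time_s: 15.33
tcp_pos: [0.5233, 0.0217, 0.2016]
ee_rot: [[-0.252, -0.838, 0.484], [-0.968, 0.216, -0.129], [0.003, -0.501, -0.866]]
wrist_force: [-0.1, -0.1, -3.0]
gripper_width: 0.525
t 15.33 row [1.0, 0.0046, 0.0032, 0.0307, -0.0003, 0.0003, 0.0026] nrows 0.2 mm [1.4 1.  9.2] deg [-0.1  0.1  0.5] F [-0.1 -0.1 -3. ] gw 0.525
```

View pics/s10.png

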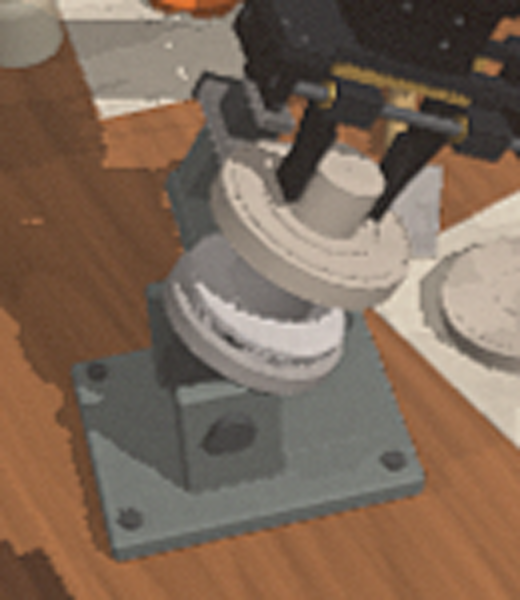

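```bash
python3 -m creep '[[0,0.004,0.002,0.01,0,0,0.0],[0,0.004,0.002,0.02,0,0,0],[0,0.004,0.002,0.02,0,0,0]]'; python3 - <<'E'
from h import *
row(seatP([0,0,.0885]),seatR()); print(r.sense()["ee_rot"].T@r.sense()["wrist_force"])
E
```

```text
time_s: 15.63
tcp_pos: [0.5256, 0.0203, 0.1969]
ee_rot: [[-0.251, -0.838, 0.485], [-0.968, 0.216, -0.128], [0.003, -0.502, -0.865]]
wrist_force: [0.3, -0.2, -3.6]
gripper_width: 0.519
t 15.63 row [1.0, 0.0019, 0.003, 0.0378, -0.0007, 0.0005, 0.0027] nrows 0.3 mm [ 0.6  0.9 11.3] deg [-0.1  0.1  0.5] F [ 0.3 -0.2 -3.6] gw 0.519
[0.10690795 1.50127699 3.30820523]
```

```bash
python3 -m creep '[[0,0.002,0.002,0.01,0,0,0.0],[0,0.002,0.002,0.018,0,0,0],[0,0.002,0.002,0.018,0,0,0]]'; python3 - <<'E'
from h import *
row(seatP([0,0,.0885]),seatR()); print(r.sense()["ee_rot"].T@r.sense()["wrist_force"])
E
```

```text
time_s: 15.88
tcp_pos: [0.5278, 0.0193, 0.1924]
ee_rot: [[-0.251, -0.837, 0.486], [-0.968, 0.215, -0.128], [0.003, -0.503, -0.865]]
wrist_force: [0.1, 0.5, -3.7]
gripper_width: 0.521
t 15.88 row [1.0, 0.0007, 0.0022, 0.021, -0.0009, 0.0006, 0.0028] nrows 0.2 mm [0.2 0.7 6.3] deg [-0.2  0.1  0.5] F [ 0.1  0.5 -3.7] gw 0.521
[-0.55453779  1.85217229  3.18256112]
```

```bash
python3 -m creep '[[0,0,0.001,0.008,0,0,0.0],[0,0,0.001,0.014,0,0,0],[0,0,0.001,0.014,0,0,0]]'; python3 - <<'E'
from h import *
row(seatP([0,0,.0885]),seatR()); print(r.sense()["ee_rot"].T@r.sense()["wrist_force"])
E
```

```text
time_s: 16.13
tcp_pos: [0.5298, 0.019, 0.1889]
ee_rot: [[-0.25, -0.837, 0.486], [-0.968, 0.215, -0.128], [0.003, -0.503, -0.864]]
wrist_force: [0.0, -0.9, -3.7]
gripper_width: 0.522
t 16.13 row [1.0, 0.0012, 0.002, 0.0075, -0.0011, 0.0006, 0.0029] nrows 0.1 mm [0.4 0.6 2.2] deg [-0.2  0.1  0.5] F [ 0.  -0.9 -3.7] gw 0.522
[0.82765117 1.62847495 3.29069344]
```

```bash
python3 -m creep '[[0,0,0,0.004,0,0,0.0],[0,0,0,0.008,0,0,0],[0,0,0,0.008,0,0,0]]'; python3 - <<'E'
from h import *
row(seatP([0,0,.0885]),seatR()); print(r.sense()["ee_rot"].T@r.sense()["wrist_force"])
E
```

```text
time_s: 16.38
tcp_pos: [0.5311, 0.019, 0.1874]
ee_rot: [[-0.249, -0.837, 0.487], [-0.968, 0.214, -0.127], [0.002, -0.504, -0.864]]
wrist_force: [-3.1, 1.2, -0.4]
gripper_width: 0.525
t 16.38 row [1.0, 0.0025, 0.0031, 0.001, -0.0014, 0.001, 0.0031] nrows 0.1 mm [0.8 0.9 0.3] deg [-0.3  0.2  0.6] F [-3.1  1.2 -0.4] gw 0.525
[-0.40076898  3.05500386 -1.3139001 ]
```

```bash
python3 -m creep '[[0,0,0,0.004,0,0,0.0],[0,0,0,0.005,0,0,0],[0,0,0,0.005,0,0,0]]'; python3 - <<'E'
from h import *
row(seatP([0,0,.0885]),seatR()); print(r.sense()["ee_rot"].T@r.sense()["wrist_force"])
E
```

```text
time_s: 16.63
tcp_pos: [0.5312, 0.0191, 0.1873]
ee_rot: [[-0.248, -0.836, 0.49], [-0.969, 0.214, -0.126], [0.001, -0.506, -0.863]]
wrist_force: [-12.9, 1.5, 9.0]
gripper_width: 0.522
t 16.63 row [1.0, 0.0028, 0.0033, 0.0007, -0.0021, 0.0014, 0.0032] nrows 0.1 mm [0.8 1.  0.2] deg [-0.4  0.3  0.6] F [-12.9   1.5   9. ] gw 0.522
[  1.81470907   6.57671216 -14.27143029]
```

Firm contact with no further travel: home. Release gently and retract.

```bash
python3 -m creep '[[0,0,0,0,0,0,0],[0.3,0,0,0,0,0,0],[0.8,0,0,0,0,0,0],[0.8,0,0,0,0,0,0],[0.8,0,0,0,0,0,0]]'; python3 -m creep '[[0.8,0,0,0,0,0,0],[0.8,0,0,0,0,0,0],[0.8,0,0,-0.05,0,0,0],[0.8,0,0,-0.15,0,0,0],[0.8,0,0,-0.25,0,0,0]]'; python3 - <<'E'
from h import *
row(seatP([0,.035,.23]),seatR())
E
```

```text
time_s: 17.05
tcp_pos: [0.5323, 0.0192, 0.1883]
ee_rot: [[-0.248, -0.835, 0.491], [-0.969, 0.214, -0.126], [0.0, -0.507, -0.862]]
wrist_force: [0.4, -0.1, -0.2]
gripper_width: 0.666
time_s: 17.47
tcp_pos: [0.5, 0.0257, 0.2459]
ee_rot: [[-0.252, -0.834, 0.49], [-0.968, 0.215, -0.133], [0.005, -0.508, -0.862]]
wrist_force: [1.7, -0.1, 2.8]
gripper_width: 0.799
t 17.47 row [1.0, -0.119, 0.0056, -0.249, -0.0028, -0.0005, 0.0027] nrows 2.0 mm [-35.7   1.7 -74.7] deg [-0.5 -0.1  0.5] F [ 1.7 -0.1  2.8] gw 0.799
```

```bash
python3 -m creep '[[0.8,-0.119,0.0056,-0.12,-0.0028,0,0.0027],[0.8,-0.119,0.0056,-0.249,-0.0028,0,0.0027],[0.8,-0.119,0.0056,-0.249,-0.0028,0,0.0027],[0.8,-0.119,0.0056,-0.249,-0.0028,0,0.0027]]'; python3 wl.py w11; sed 's/.055,0),(.015,.02),(.038,.0)/.06,.044),(.06,.062),(.023,.096)/' ovw.py > ovb.py; python3 ovb.py w11 200 0 430 290 2; python3 - <<'E'
from h import *
o=[]
im=cv2.resize(r.capture("scene")[180:330,230:360],None,fx=4,fy=4,interpolation=cv2.INTER_CUBIC); raw=im.copy()
for rad,h,c in((.06,.044,(0,255,0)),(.06,.062,(0,0,255)),(.023,.096,(255,0,255)),(.055,0,(255,0,0))):
    q=((proj("scene",spts(P0,circ(rad,h)))-[230,180]+.5)*4-.5); cv2.polylines(im,[q.astype(int).reshape(-1,1,2)],True,c,1)
cv2.imwrite("pics/s11.png",np.hstack([raw[:,:400],im[:,:400]]))
E
```

```text
time_s: 17.8
tcp_pos: [0.4714, 0.0729, 0.3124]
ee_rot: [[-0.256, -0.835, 0.488], [-0.967, 0.224, -0.125], [-0.005, -0.504, -0.864]]
wrist_force: [-0.5, -0.6, -0.3]
gripper_width: 0.796
t 17.85 row [1.0, 0.0028, 0.0007, 0.203, -0.0004, 0.0004, 0.0] nrows 1.5 mm [ 0.8  0.2 60.9] deg [-0.1  0.1  0. ] F [ 0.3  0.2 -0.4] gw 0.801
fit [ 1.93876e+01  5.65000e-01 -1.00000e-03]
```

View pics/w11_ov.png

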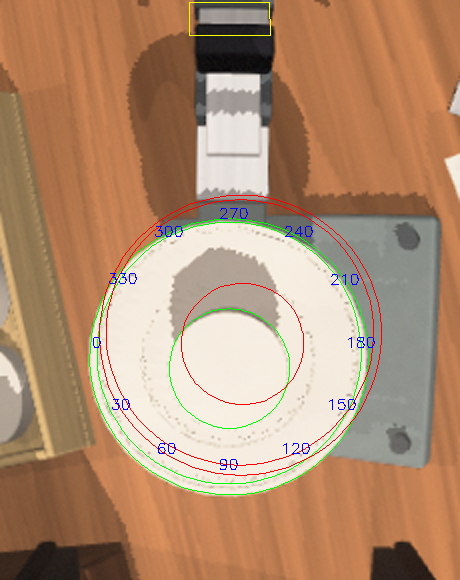

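View pics/s11.png

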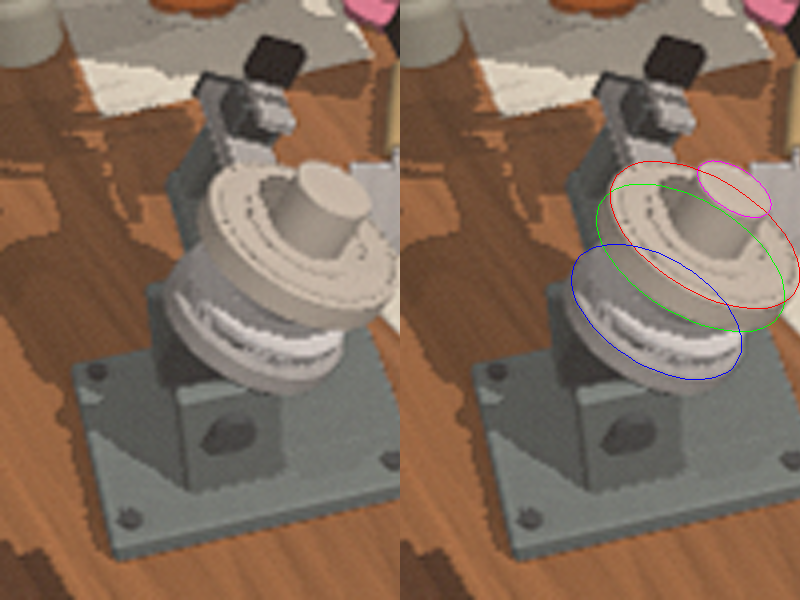

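```bash
python3 - <<'E'
from h import *
im=cv2.resize(cv2.imread("pics/scene0.png")[175:235,255:335],None,fx=9,fy=9,interpolation=cv2.INTER_CUBIC)
im2=r.capture("scene"); im2=cv2.resize(im2[175:235,255:335],None,fx=9,fy=9,interpolation=cv2.INTER_CUBIC)
def dr(L,c):
    q=(proj("scene",spts(P0,L))-[255,175]+.5)*9-.5; cv2.polylines(im2,[q.astype(int).reshape(-1,1,2)],True,c,1)
    return q
for y,c in((-.136,(0,255,255)),(-.127,(0,255,0))):
    for z in(.1,.0725): dr(np.array([[.015,y+.007,z],[-.015,y+.007,z],[-.015,y-.007,z],[.015,y-.007,z]]),c)
for z in(.03,.05,.07): q=dr(np.array([[.015,-.168,z],[-.015,-.168,z]]),(255,0,255)); cv2.putText(im2,str(z),tuple(q[0].astype(int)),0,.5,(255,0,255),1)
cv2.imwrite("pics/s12.png",im2)
E
```

```text
(no output)
```

View pics/s12.png

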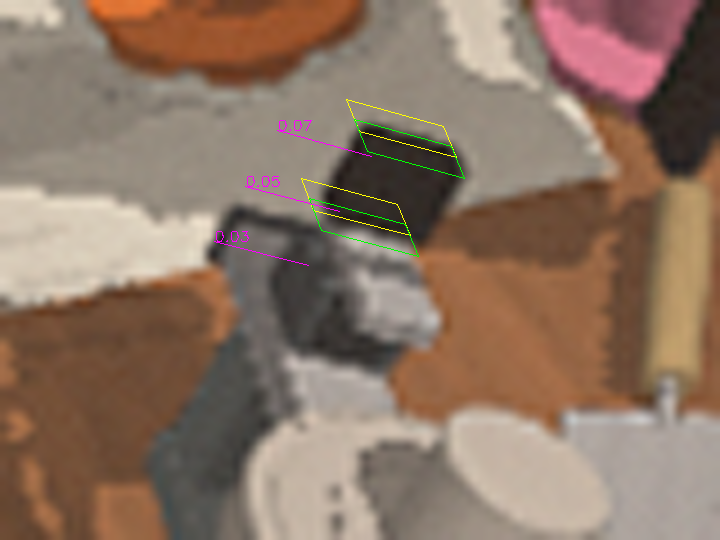

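```bash
python3 - <<'E'
from h import *
row(seatP([0,-.165,.20]),seatR()); row(seatP([0,-.165,.1]),seatR())
E
```

```text
t 17.95 row [1.0, 0.6633, -0.003, 0.0988, 0.0005, -0.0011, -0.0] nrows 4.8 mm [199.   -0.9  29.6] deg [ 0.1 -0.2 -0. ] F [-0.5  0.3  0.1] gw 0.801
t 17.95 row [1.0, 0.6621, -0.0035, 0.4322, 0.0005, -0.0011, -0.0] nrows 5.7 mm [198.6  -1.1 129.6] deg [ 0.1 -0.2 -0. ] F [-0.5  0.3  0.1] gw 0.801
```

```bash
python3 -m creep '[[0,0.135,-0.003,0,0,-0.001,0],[0,0.27,-0.003,0.02,0,-0.001,0],[0,0.4,-0.003,0.05,0,-0.001,0],[0,0.53,-0.003,0.08,0,-0.001,0],[0,0.663,-0.003,0.0988,0,-0.001,0]]';python3 -m creep '[[0,0,0,0,0,0,0],[0,0,0,0,0,0,0]]'; python3 - <<'E'
from h import *
row(seatP([0,-.165,.1]),seatR())
cv2.imwrite("pics/w13.png",r.capture("wrist"))
E
```

```text
time_s: 18.37
tcp_pos: [0.4315, -0.1294, 0.2806]
ee_rot: [[-0.261, -0.839, 0.478], [-0.965, 0.225, -0.131], [0.003, -0.496, -0.868]]
wrist_force: [0.7, -0.8, 0.5]
gripper_width: 0.505
time_s: 18.53
tcp_pos: [0.4295, -0.133, 0.2783]
ee_rot: [[-0.269, -0.839, 0.473], [-0.963, 0.232, -0.136], [0.004, -0.492, -0.871]]
wrist_force: [0.6, 0.5, 0.2]
gripper_width: 0.356
t 18.53 row [1.0, -0.0275, -0.0179, 0.3228, 0.003, -0.0028, -0.0022] nrows 2.3 mm [-8.3 -5.4 96.8] deg [ 0.5 -0.5 -0.4] F [0.6 0.5 0.2] gw 0.356
```

View pics/w13.png

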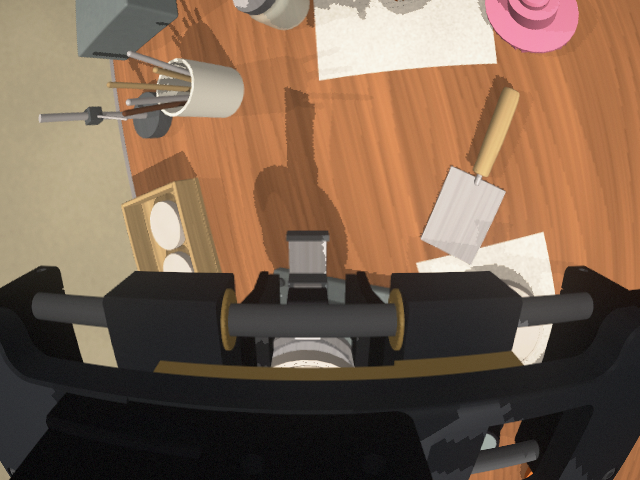

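```bash
python3 -m creep '[[0,-0.015,-0.018,0.05,0.003,-0.003,-0.002],[0,-0.015,-0.018,0.1,0.003,-0.003,-0.002],[0,-0.015,-0.018,0.16,0.003,-0.003,-0.002],[0,-0.015,-0.018,0.22,0.003,-0.003,-0.002],[0,-0.015,-0.018,0.22,0.003,-0.003,-0.002]]';python3 -m creep '[[0,0,0,0,0,0,0],[0,0,0,0,0,0,0]]'; python3 - <<'E'
from h import *
row(seatP([0,-.165,.1]),seatR())
E
```

```text
time_s: 19.0
tcp_pos: [0.4669, -0.1366, 0.2202]
ee_rot: [[-0.254, -0.841, 0.478], [-0.967, 0.219, -0.127], [0.002, -0.495, -0.869]]
wrist_force: [-1.5, 0.0, -0.6]
gripper_width: 0.014
time_s: 19.17
tcp_pos: [0.4669, -0.136, 0.22]
ee_rot: [[-0.252, -0.842, 0.477], [-0.968, 0.218, -0.127], [0.003, -0.494, -0.87]]
wrist_force: [0.0, 0.0, -0.6]
gripper_width: 0.005
t 19.17 row [1.0, -0.0017, -0.0063, 0.0932, 0.0022, 0.0003, 0.0023] nrows 0.7 mm [-0.5 -1.9 28. ] deg [0.4 0.  0.4] F [ 0.   0.  -0.6] gw 0.005
```

```bash
python3 -m creep '[[0,0.003,-0.006,0.04,0.002,0,0.002],[0,0.003,-0.006,0.07,0.002,0,0.002],[0,0.003,-0.006,0.093,0.002,0,0.002],[0,0.003,-0.006,0.093,0.002,0,0.002]]'; python3 - <<'E'
from h import *
row(seatP([0,-.135,.1]),seatR())
cv2.imwrite("pics/s14.png",cv2.resize(r.capture("scene")[165:315,230:360],None,fx=4,fy=4,interpolation=cv2.INTER_CUBIC))
E
```

```text
time_s: 19.5
tcp_pos: [0.4818, -0.1409, 0.1991]
ee_rot: [[-0.257, -0.839, 0.48], [-0.966, 0.223, -0.128], [0.0, -0.497, -0.868]]
wrist_force: [-0.3, -0.5, -0.6]
gripper_width: 0.005
t 19.5 row [1.0, -0.1049, 0.0044, 0.007, 0.0011, 0.0002, 0.0005] nrows 0.8 mm [-31.5   1.3   2.1] deg [0.2 0.  0.1] F [-0.3 -0.5 -0.6] gw 0.005
```

View pics/s14.png

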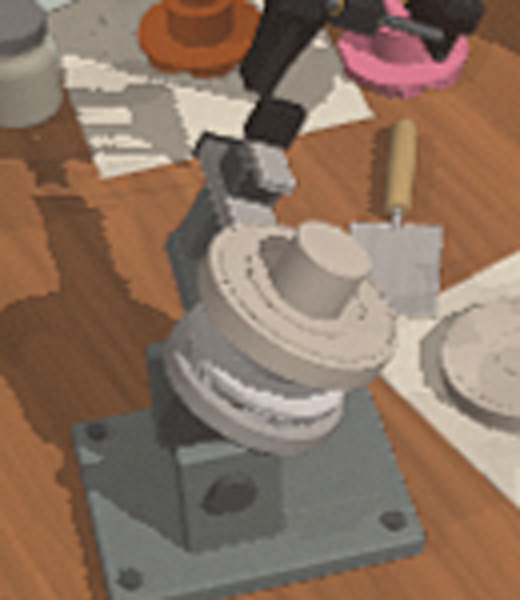

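```bash
python3 -m creep '[[0,-0.03,0.003,0.004,0.001,0,0],[0,-0.06,0.004,0.007,0.001,0,0],[0,-0.09,0.004,0.007,0.001,0,0],[0,-0.09,0.004,0.007,0.001,0,0]]'; python3 - <<'E'
from h import *
row(seatP([0,-.1075,.1]),seatR()); print(r.sense()["ee_rot"].T@r.sense()["wrist_force"])
E
```

```text
time_s: 19.88
tcp_pos: [0.4896, -0.1136, 0.201]
ee_rot: [[-0.256, -0.837, 0.484], [-0.967, 0.221, -0.128], [-0.0, -0.501, -0.866]]
wrist_force: [0.2, -0.2, 0.4]
gripper_width: 0.004
t 19.88 row [1.0, -0.102, 0.0089, 0.0119, -0.0002, 0.0006, 0.0009] nrows 0.7 mm [-30.6   2.7   3.6] deg [-0.   0.1  0.2] F [ 0.2 -0.2  0.4] gw 0.004
[ 0.10522708 -0.43098777 -0.25532584]
```

```bash
python3 -m creep '[[0,-0.02,0.005,0.006,0,0,0],[0,-0.04,0.008,0.011,0,0,0],[0,-0.055,0.008,0.011,0,0,0],[0,-0.07,0.008,0.011,0,0,0]]'; python3 - <<'E'
from h import *
row(seatP([0,-.1075,.1]),seatR()); print(r.sense()["ee_rot"].T@r.sense()["wrist_force"])
E
```

```text
time_s: 20.22
tcp_pos: [0.4948, -0.0936, 0.1999]
ee_rot: [[-0.257, -0.836, 0.484], [-0.966, 0.222, -0.129], [0.0, -0.501, -0.865]]
wrist_force: [-0.6, -1.8, 1.8]
gripper_width: 0.005
t 20.22 row [1.0, -0.0329, 0.0068, 0.0087, -0.0004, 0.0002, 0.0005] nrows 0.2 mm [-9.9  2.   2.6] deg [-0.1  0.   0.1] F [-0.6 -1.8  1.8] gw 0.005
[ 1.85647412 -0.79199097 -1.58299378]
```

```bash
python3 -m creep '[[0,-0.015,0.003,0.004,0,0,0],[0,-0.03,0.006,0.006,0,0,0],[0,-0.04,0.006,0.006,0,0,0],[0,-0.04,0.006,0.006,0,0,0]]'; python3 - <<'E'
from h import *
row(seatP([0,-.1075,.1]),seatR()); print(r.sense()["ee_rot"].T@r.sense()["wrist_force"])
cv2.imwrite("pics/s15.png",cv2.resize(r.capture("scene")[165:315,230:360],None,fx=4,fy=4,interpolation=cv2.INTER_CUBIC))
E
```

```text
time_s: 20.55
tcp_pos: [0.4969, -0.0845, 0.1994]
ee_rot: [[-0.263, -0.835, 0.484], [-0.965, 0.225, -0.136], [0.005, -0.503, -0.865]]
wrist_force: [-2.8, -6.2, 3.9]
gripper_width: 0.003
t 20.55 row [1.0, -0.0019, 0.0051, 0.008, -0.0009, -0.002, -0.0005] nrows 0.1 mm [-0.6  1.5  2.4] deg [-0.2 -0.4 -0.1] F [-2.8 -6.2  3.9] gw 0.003
[ 6.74943802 -1.00647305 -3.92269093]
```

View pics/s15.png

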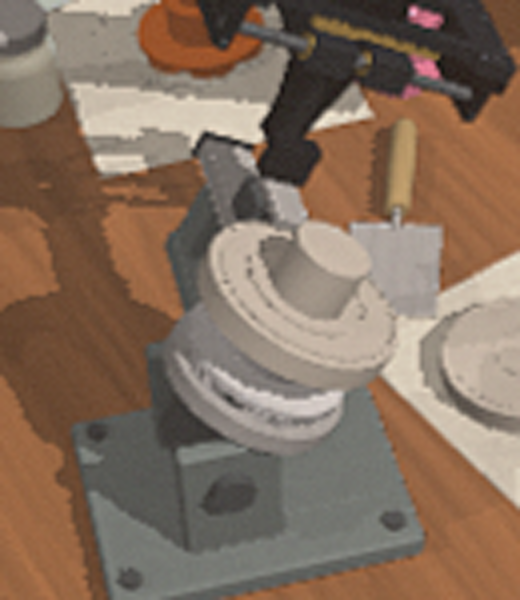

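```bash
python3 -m creep '[[0,-0.02,0.003,0.004,0,0,0],[0,-0.03,0.003,0.004,0,0,0],[0,-0.035,0.003,0.004,0,0,0]]'; python3 - <<'E'
from h import *
row(seatP([0,-.1075,.1]),seatR()); print(r.sense()["ee_rot"].T@r.sense()["wrist_force"])
cv2.imwrite("pics/t15.png",cv2.resize(r.capture("top")[170:270,290:400],None,fx=6,fy=6,interpolation=cv2.INTER_CUBIC))
cv2.imwrite("pics/w15.png",r.capture("wrist"))
E
```

```text
time_s: 20.85
tcp_pos: [0.4967, -0.0838, 0.1996]
ee_rot: [[-0.284, -0.831, 0.478], [-0.959, 0.236, -0.159], [0.019, -0.504, -0.864]]
wrist_force: [-6.8, -23.3, 9.3]
gripper_width: 0.003
t 20.85 row [1.0, 0.0001, 0.0045, 0.0088, -0.0013, -0.0094, -0.0042] nrows 0.3 mm [0.  1.3 2.6] deg [-0.2 -1.7 -0.7] F [ -6.8 -23.3   9.3] gw 0.003
[24.4013109  -4.5544522  -7.55292719]
```

View pics/t15.png

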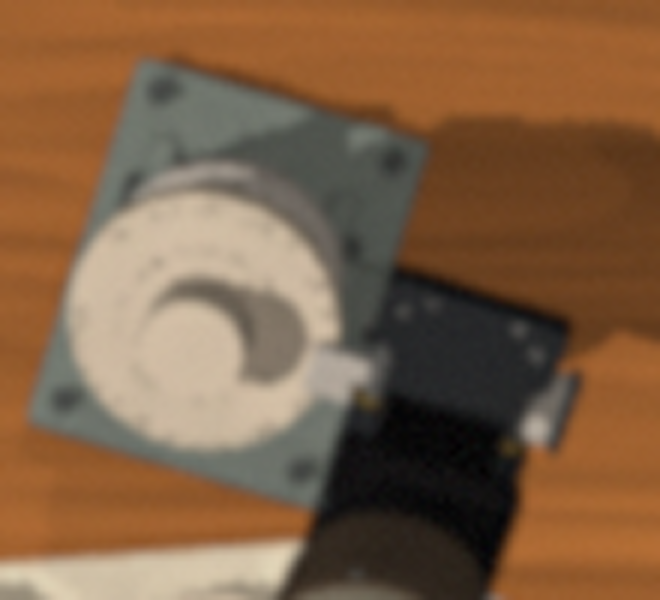

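View pics/w15.png

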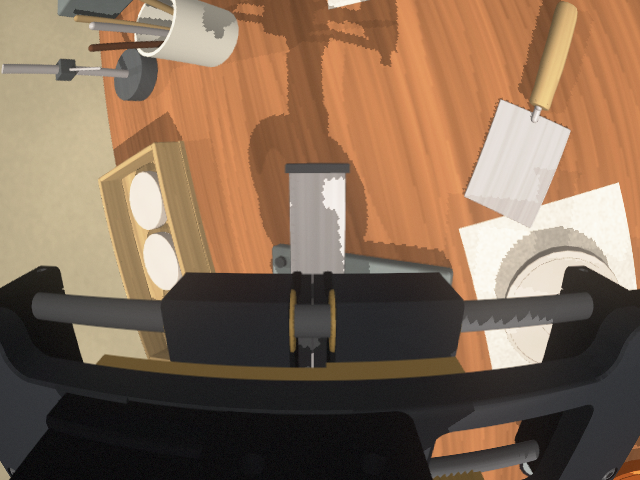

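```bash
python3 -m creep '[[0,0.03,0,0,0,0,0],[0,0.08,0,0,0,0,0],[0,0.09,0,-0.1,0,0,0],[0,0.1,0,-0.2,0,0,0],[0,0.1,0,-0.3,0,0,0]]'; python3 -m creep '[[0,0.1,0,-0.1,0,0,0],[0,0.22,0,-0.15,0,0,0],[0,0.34,0,-0.15,0,0,0],[0,0.46,0,-0.15,0,0,0],[0,0.46,0,-0.15,0,0,0]]'; python3 - <<'E'
from h import *
cv2.imwrite("pics/t16.png",cv2.resize(r.capture("top")[170:270,290:400],None,fx=6,fy=6,interpolation=cv2.INTER_CUBIC))
s=r.sense(); print(s["wrist_force"],s["joint_velocities"].round(1))
x0,y0=255,175
im=cv2.resize(r.capture("scene")[175:285,255:345],None,fx=5,fy=5,interpolation=cv2.INTER_CUBIC); raw=im.copy()
def dr(L,c): q=(proj("scene",spts(P0,L))-[x0,y0]+.5)*5-.5; cv2.polylines(im,[q.astype(int).reshape(-1,1,2)],True,c,1)
for z in(.1,.0725): dr(np.array([[.015,-.084,z],[-.015,-.084,z],[-.015,-.098,z],[.015,-.098,z]]),(0,255,0))
dr(circ(.06,.062),(0,0,255)); dr(circ(.023,.096),(255,0,255)); dr(circ(.06,.044),(0,255,255))
cv2.imwrite("pics/s16.png",np.hstack([raw[:,:400],im[:,:400]]))
E
```

```text
time_s: 21.37
tcp_pos: [0.4558, -0.1048, 0.2635]
ee_rot: [[-0.29, -0.829, 0.478], [-0.957, 0.238, -0.167], [0.024, -0.506, -0.862]]
wrist_force: [1.8, -2.0, 2.4]
gripper_width: 0.009
time_s: 21.78
tcp_pos: [0.3929, -0.2324, 0.3076]
ee_rot: [[-0.296, -0.825, 0.482], [-0.955, 0.244, -0.168], [0.021, -0.51, -0.86]]
wrist_force: [0.4, 0.7, -0.4]
gripper_width: 0.002
[-0.04867995  0.41704447 -0.20225831] [ 4.3  0.3 -2.4  3.3  0.5 -4.3]
```

View pics/t16.png

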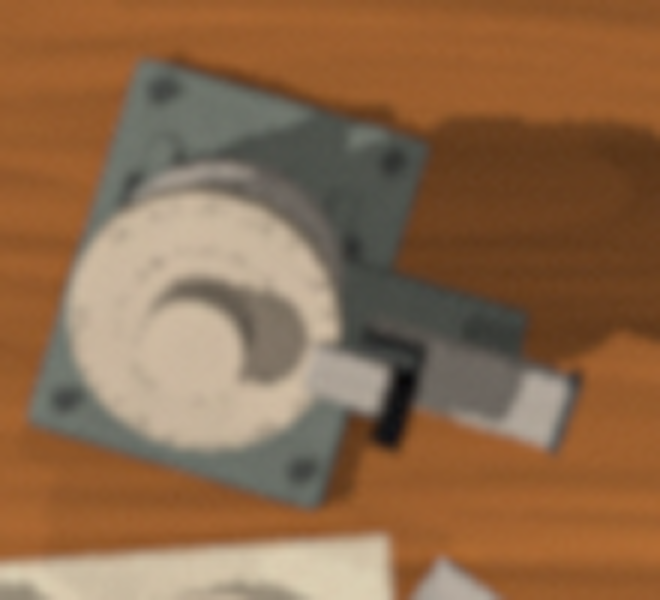

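View pics/s16.png

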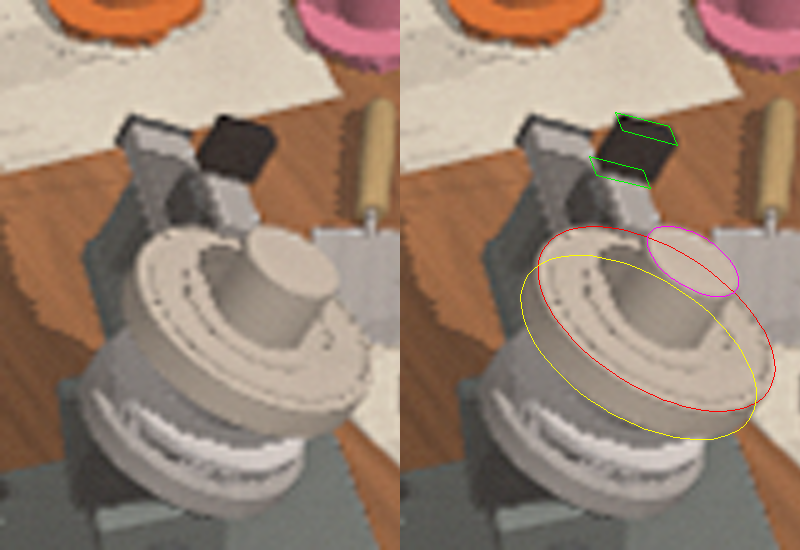

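```bash
python3 -m creep '[[0,0,0,0,0,0,0],[0,0,0,0,0,0,0],[0,0,0,0,0,0,0],[0,0,0,0,0,0,0]]'; python3 -c "
from station import r
print(r.finish_job())"
```

```text
time_s: 22.22
tcp_pos: [0.3941, -0.229, 0.3062]
ee_rot: [[-0.291, -0.828, 0.48], [-0.957, 0.239, -0.166], [0.023, -0.507, -0.861]]
wrist_force: [1.0, -0.3, 1.1]
gripper_width: 0.01
the job is handed in; nothing more can be done
None
```

The job is handed in at 22.2 s, with no verdict reported. The hub is on the faceplate, the blank is on the hub, the keeper is in, and the arm is clear of everything.

- **Hub:** I turned it about 43 degrees, and it dropped over the pins, about 6 mm deeper. After release, its outline in the scene camera matched the home position, not the 6 mm raised one.
- **Blank:** It slid on freely, stopped within about 0.3 mm of home and was pressed with less than 20 N. Its outline matched the home position in the scene and wrist cameras, and again in the scene camera after the keeper was in.
- **Keeper:** I pushed it against its stop; it stopped moving with 24 N on the tool. In the last pictures the tab matched the 0.045 m position and the finger lay over the rim.

**Checks that disagreed:**
- The keeper was not fully drawn back at the start; its tab was about 10 mm nearer the axis than the description says.
- While I turned the hub, the tool drifted 6–7 mm off the hub's axis, which I put down to the pads rolling on the boss. The later pictures showed no harm from it.
- The automatic circle fit on the last wrist picture of the blank was about 11 mm off. I ignored it because the overlay matched.

I saw no bystander or look-alike touched or moved, but I did not measure their positions at the end.

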